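# Put three bench supplies back into the holders cut for them

## Robot

A 6-joint arm with a two-finger parallel gripper is mounted at the origin on a cart in front of the work surface, level with it; the furniture and walls round the work are solid. World frame = base frame: x ahead of the robot, y to its left, z up, the work surface at z = 0. Lengths are in m, angles in rad, forces in N, time in s.
With the tool pointing down it reaches from about 0.375 to 0.9 m from the base axis. Payload 3.1 kg.
Tool frame: the origin (TCP) lies on the centre line of the jaws, within the pads' length; the fingertips stand 25 mm ahead of it and the grasp point (between the pads) lies 6 mm ahead of it (manip.tips_ahead is the distance from the TCP to the fingertips, in m); z points along the fingers, y is the direction in which the jaws open and shut (so a half turn about z gives the same grasp; the last joint's range is limited). The gripper opens to 85 mm and grips with 20 to 120 N. Pads are 22 mm wide; open, the fingers measure 114 mm over their backs; the gripper's body (76 mm by 85 mm) begins 54 mm behind the grasp point. The pads swing forward as they close: fully open they stand 13 mm farther back than shut.
Start: joints at [-1.421, 0.527, 1.433, -0, 1.181, -0.178], TCP at [0.202, -0.591, 0.256] pointing down, gripper open.
Joint ranges: [-3.08, 3.08], [-0.75, 2.2], [0.22, 2.44], [-1.43, 4.57], [0, 2.65], [-2.85, 2.85]. Speed limits (rad/s): [2.79, 2.79, 3.14, 3.14, 3.14, 3.14].

## Interface

Orientations are given as a unit quaternion [x, y, z, w].
In Python, from station import manip gives the robot as it stands.
- The arm moves only by the tool play_rows, never from a script. Its argument "steps" is a list that holds one entry, the list of rows, each a list of 6 numbers: the shift along the tool's x, y, z in m, then the turn, a rotation vector about the tool's x, y, z in degrees. In form: [[[x, y, z, rx, ry, rz], ...]]. A call has 1 to 10 rows; each row shifts and turns the commanded pose from where the row before left it, along the tool's axes as they then stand; what a row does not reach is not made up. A row lasts 1/8 s, in which the tool goes at most 62.5 mm and 10.7 degrees, less where a joint would pass 70% of its speed; a pose out of reach is approached as far as the arm can. A call is refused whole if a number of a shift passes 0.0625 or a number of a turn 10.7, either way. A call with a gripper value outside its range is refused whole. "fingers" is the opening, from 0 (shut) to 1 (fully open), set as the call begins (left out, the last holds). The fingers move at their own pace and stop on an object; "squeeze" is the grip in N (left out, the last holds). Time passes only in rows, so rows that do not move let the fingers close. It gives the time, the measured TCP pose, the force and the opening at its end, in the units of the state.
- manip.sense(): the state, without advancing time (a new reading comes with each control period).
- manip.snapshot(name): name is "side" or "top" or "wrist"; returns a dict with "img" (420x560x3 uint8, red, green, blue), "K" (3x3 intrinsics, pixels), "world_from_camera" (4x4, takes a point from camera to world coordinates). Camera axes: x right, y down, z forward; pixel columns grow to the right and rows downward; lengths in m; the calibration is good to about 2 mm. The wrist camera is an equidistant fisheye: a pixel r from the principal point sees the ray r / f radians off the axis. A picture is of the moment at which its call begins. There is no depth.
- manip.sign_off(): hands the job in, once; it reports no verdict.
Trained networks look in a picture, given as the dict that the camera call returned (one of the last four; its "shot" number tells which), for a name from the list of things; names that differ only in an ending like _2 or _b are one class to them, and where a whole thing is asked for, a point or a joint stands for the part that bears it (a point fixed in the world has none). Each returns a list of dicts, best first, with "score" (0 to 1); they miss things now and then, are a little off and sometimes report something else, mostly with a low value. They report only what shows in the picture. A call takes as long as a camera call. They do not tell look-alikes from the thing itself.
- manip.regions_of(label, picture): "pixels" (420x560 bool, what is visible of it) and "rect" ([left, top, right, bottom] in pixels, round what is visible of it).
- manip.pinpoint(label, picture): "point" ([column, row] in pixels: a listed point, or the origin of a listed thing).
The state is a dict: "t": time; "q": joint angles; "qd": joint speeds; "tau": joint torques, N m; "tcp_pos": TCP position; "tool_rot": TCP orientation; "force": force on the tool from outside, world axes, zero at the start; "ft_torque": the same for the moment, N m; "finger_gap": opening from 0.0 (shut) to 1.0 (fully open).
Only numpy, scipy, OpenCV 4.12 (cv2) and the standard library are available. Lean on these libraries where they do the work, as an engineer would, in place of code of your own. Each camera call takes 0.05 s, during which the arm holds its last target.

## Task

The charcoal block, the card box and the round tin have been put on each other's wooden holders. Put each one into the holder whose recess has its outline (long block, short box, round tin), right way up and resting flat on the floor of the recess, using the bare cork mat or any free spot for the exchange. Leave the steel block, the pliers and the wax block where they are.

Things in the scene. Friction and masses are not known exactly. Their poses are not given: they have to be found in the camera images.
- charcoal_center (a point): Black charcoal soldering block, 52 (x) x 80 (y) x 30 (z) mm, loose, upright at the start with z up. The point is its centre, half-way up; x and y run along its short and long sides. It starts on the short holder, bridging the recess and resting on the holder's top face.
- card_box_center (a point): Pale grey small closed card box, rigid, 44 (x) x 56 (y) x 36 (z) mm, loose, z up at the start. The point is its centre, half-way up; x and y run along its short and long sides. It starts on the round holder, resting by its corners on the top face.
- round_tin_center (a point): Light grey round tin with a lid that stays on, 46 mm diameter, 26 mm high, loose, z up at the start. The point is its centre, half-way up. It starts loose in the recess of the long holder, standing on the recess floor, not centred.
- long_holder: Fixed brown wooden holder, 14 mm thick, with a grey-lined recess 7 mm deep (recess floor 7 mm above the bench) in the middle. Origin: centre of its underside, on the bench top. Rectangular, 92 (x) x 120 (y) mm, recess 64 (x) x 92 (y) mm: the charcoal block's place, its long side along y.
- short_holder: Fixed brown wooden holder, 14 mm thick, with a grey-lined recess 7 mm deep (recess floor 7 mm above the bench) in the middle. Origin: centre of its underside, on the bench top. Rectangular, 84 (x) x 96 (y) mm, recess 56 (x) x 68 (y) mm: the card box's place, its long side along y.
- round_holder: Fixed brown wooden holder, 14 mm thick, with a grey-lined recess 7 mm deep (recess floor 7 mm above the bench) in the middle. Origin: centre of its underside, on the bench top. Round, 90 mm diameter, recess 60 mm diameter: the round tin's place.
- cork_mat: Bare flat cork mat, 110 (x) x 120 (y) mm and 3 mm thick, fixed, empty at the start; a free spot to set a thing down on the way. Origin: centre of its underside, on the bench top.
- steel_block: Bystander: flat square steel bench block, 64 x 64 x 18 mm, loose. Origin: centre of its underside.
- pliers: Bystander: pliers with black grips lying flat, 44 (x) x 117 (y) x 10 mm, loose. Origin: centre of the underside.
- wax: Bystander: green block of carving wax, 36 (x) x 60 (y) x 16 mm, loose. Origin: centre of its underside.
There are look-alikes about, which are no part of the job. What is shaped like the part that bears card_box_center but turquoise is not meant.

How it is judged:
At the end, for the whole second after the job is handed in: Charcoal block in the long, card box in the short, round tin in the round holder: each within 10 mm of the holder's centre, within 3 mm of the recess floor, tilt under 0.08 rad, block and box long side along the recess within 0.25 rad (either way round), at rest (horizontal distance between charcoal_center and long_holder below 0.01 m and z of charcoal_center in the frame of long_holder below 0.025 m and angle between each of charcoal_center, card_box_center, round_tin_center's own z axis and vertical below 0.08 rad and linear speed of each of charcoal, card_box, round_tin below 0.02 m/s and angle between the y axis of charcoal_center and the y axis of long_holder, either way round below 0.25 rad and horizontal distance between card_box_center and short_holder below 0.01 m and z of card_box_center in the frame of short_holder below 0.028 m and angle between the y axis of card_box_center and the y axis of short_holder, either way round below 0.25 rad and horizontal distance between round_tin_center and round_holder below 0.01 m and z of round_tin_center in the frame of round_holder below 0.023 m); the robot touches nothing.
It fails at once if the steel block is shifted by more than 25 mm (distance of steel_block from where it was at the start of the episode above 0.025 m).
It fails at once if the pliers is shifted by more than 25 mm (distance of pliers from where it was at the start of the episode above 0.025 m).
It fails at once if the wax block is shifted by more than 25 mm (distance of wax from where it was at the start of the episode above 0.025 m).
It also fails if it takes over 118 s, if anything falls off the work surface, if the arm or the gripper's body presses on something with over 40 N, if the wrist force passes 120 N, or if a joint passes its speed limit or range.

## Working session

There is one attempt and no reset: what is moved stays moved. The work goes in short steps, Python scripts to look and compute and a tool call to move; the robot and the scene stay as the last step left them, time stands still between calls to the robot, and variables do not carry over. Pictures are saved under pics/ and viewed, and the job is handed in when it is done.

Besides the shell and the picture viewer there is one more tool, called after "Call:" by a JSON object that holds its "name" and its "arguments". play_rows: Moves the arm, as the interface text tells. Its arguments: {"type":"object","properties":{"steps":{"type":"array"},"fingers":{"type":"number"},"squeeze":{"type":"number"}},"required":["steps"]}

```bash
ls; mkdir -p pics; python3 - <<'E'
from station import manip
import cv2,numpy as np
s=manip.sense();print(s)
for n in ("top","side","wrist"):
    p=manip.snapshot(n);cv2.imwrite(f"pics/{n}0.png",p["img"][:,:,::-1]);print(n,p["K"].tolist(),np.round(p["world_from_camera"],4).tolist())
E
```

```text
pics
{'t': 0.0, 'q': array([-1.42050258e+00,  5.28466989e-01,  1.43393217e+00, -1.11122629e-06,
        1.18140146e+00, -1.78501979e-01]), 'qd': array([ 0.0003732 , -0.00134712,  0.00080957,  0.00021588, -0.00093136,
       -0.00018206]), 'tau': array([ 2.11743627e-04, -4.42341936e+01, -1.78027886e+01, -3.83642771e-05,
        8.38947482e-03, -2.24939832e-06]), 'tcp_pos': array([ 0.20173789, -0.59082915,  0.25532356]), 'tool_rot': array([ 9.86516443e-01,  1.63658450e-01,  1.50564322e-05, -1.10387887e-03]), 'force': array([-0.00539861,  0.84832514, -0.42581247]), 'ft_torque': array([ 0.01825862, -0.00368638,  0.00045013]), 'finger_gap': 1.0015655696470054}
top [[529.8000022243888, 0.0, 275.1685484912307], [0.0, 529.8000022243888, 215.55109675556773], [0.0, 0.0, 1.0]] [[0.0091, -0.9951, 0.0987, 0.4177], [-0.9999, -0.0096, -0.005, -0.0453], [0.0059, -0.0986, -0.9951, 1.0937], [0.0, 0.0, 0.0, 1.0]]
side [[517.9972274056646, 0.0, 277.02914638597593], [0.0, 517.9972274056646, 203.4468816486171], [0.0, 0.0, 1.0]] [[-0.3706, 0.7577, -0.5371, 1.1545], [0.9287, 0.3106, -0.2025, 0.2007], [0.0134, -0.5739, -0.8188, 1.0074], [0.0, 0.0, 0.0, 1.0]]
wrist [[325.19226210127806, 0.0, 276.4986409635009], [0.0, 325.19226210127806, 211.21128034207402], [0.0, 0.0, 1.0]] [[0.3249, -0.907, -0.2678, 0.2712], [-0.9458, -0.3122, -0.09, -0.568], [-0.002, 0.2826, -0.9592, 0.3717], [0.0, 0.0, 0.0, 1.0]]
```

View pics/top0.png

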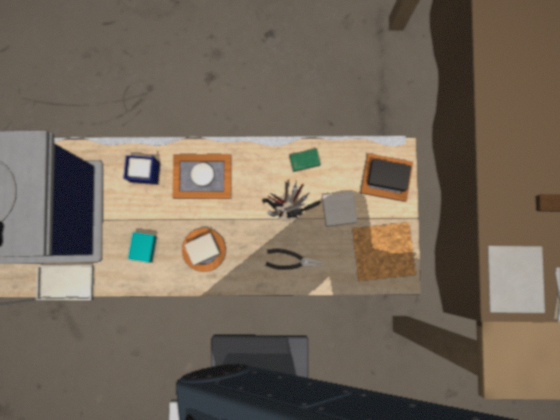

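View pics/side0.png

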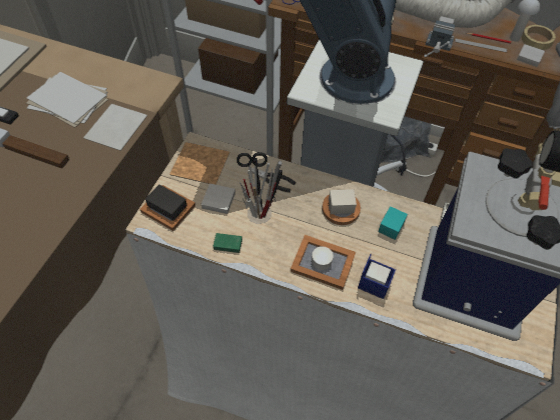

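Top view: charcoal on its holder at about (388,175), tin in the long holder (203,174), card box on the round holder (201,248), cork mat (385,251). The turquoise box at (142,246) is the look-alike. Tall tool cup near (290,200).

```bash
cat > h.py <<'E'
from station import manip
import cv2,numpy as np
def w(p,uv,z):
    K=p["K"];T=p["world_from_camera"];uv=np.atleast_2d(np.asarray(uv,float))
    d=np.c_[(uv[:,0]-K[0,2])/K[0,0],(uv[:,1]-K[1,2])/K[1,1],np.ones(len(uv))]@T[:3,:3].T
    o=T[:3,3];return (o+d*((z-o[2])/d[:,2])[:,None])[:,:2]
def proj(p,P):
    K=p["K"];T=p["world_from_camera"];P=np.atleast_2d(P);c=(P-T[:3,3])@T[:3,:3]
    return np.c_[K[0,0]*c[:,0]/c[:,2]+K[0,2],K[1,1]*c[:,1]/c[:,2]+K[1,2]]
def rect(m,p,z):
    c=max(cv2.findContours(m.astype(np.uint8),cv2.RETR_EXTERNAL,cv2.CHAIN_APPROX_NONE)[0],key=len)[:,0]
    W=w(p,c,z)*1000
    (cx,cy),(a,b),an=cv2.minAreaRect(W.astype(np.float32))
    if a<b: a,b,an=b,a,an+90   # an = direction of long side
    return np.round([cx,cy,a,b,(an+90)%180-90],1)
E
python3 - <<'E'
from h import *
Z=dict(charcoal_center=(.029,.044),card_box_center=(.032,.05),round_tin_center=(.02,.033),long_holder=(0,.014),short_holder=(0,.014),round_holder=(0,.014),cork_mat=(0,.003),steel_block=(0,.018),pliers=(0,.005),wax=(0,.016))
for cam in("top","side"):
    p=manip.snapshot(cam)
    for n,(zo,zt) in Z.items():
        for r in manip.regions_of(n,p)[:3]:
            if r["score"]>.3: print(cam,n,round(r["score"],2),r["rect"],r["pixels"].sum(),rect(r["pixels"],p,zt))
        for r in manip.pinpoint(n,p)[:2]:
            if r["score"]>.3:print("   pt",round(r["score"],2),np.round(r["point"],1),np.round(w(p,r["point"],zo),3))
p=manip.snapshot("top")
cv2.imwrite("pics/topcrop.png",cv2.resize(p["img"][130:300,110:310,::-1],None,fx=4,fy=3.5,interpolation=cv2.INTER_CUBIC)[:600])
cv2.imwrite("pics/topcrop2.png",cv2.resize(p["img"][130:300,250:430,::-1],None,fx=3.5,fy=3.5,interpolation=cv2.INTER_CUBIC)[:600])
E
```

```text
top charcoal_center 0.85 [368.2, 160.1, 411.3, 192.5] 1084 [ 605.8 -278.8   83.2   55.3   80.2]
   pt 0.79 [388.  176.7] [[ 0.605 -0.28 ]]
top card_box_center 0.77 [127.1, 230.0, 155.6, 257.7] 737 [457.6 209.6  56.5  51.4  -7.6]
top card_box_center 0.76 [186.8, 235.0, 220.7, 264.8] 662 [454.5  92.   58.2  45.3 -65.3]
   pt 0.74 [201.8 246.5] [[0.459 0.096]]
   pt 0.73 [140.5 246.1] [[0.459 0.218]]
   pt 0.66 [204.8 175.6] [[0.605 0.094]]
top long_holder 0.93 [172.3, 152.6, 234.5, 199.6] 2270 [604.4 102.1 122.6  93.9 -89.4]
   pt 0.58 [201.7 176.1] [[0.607 0.103]]
top short_holder 0.69 [364.0, 153.1, 417.4, 201.2] 788 [ 607.  -280.4   98.    87.    79.6]
   pt 0.9 [384.7 176.9] [[ 0.61  -0.279]]
top round_holder 0.56 [180.8, 228.1, 229.0, 272.8] 838 [453.7  93.9  88.5  88.2 -44.2]
   pt 0.65 [203.9 249.3] [[0.455 0.095]]
top cork_mat 0.85 [355.2, 219.7, 415.8, 280.7] 3068 [ 454.4 -275.4  119.7  111.6  -83.5]
   pt 0.8 [384.7 248.3] [[ 0.46  -0.278]]
   pt 0.39 [201.2 251.1] [[0.451 0.101]]
top steel_block 0.91 [321.7, 194.1, 357.0, 224.1] 1023 [ 539.3 -182.    66.5   66.3    7.3]
   p
[... 1090 characters left out ...]
0.5, 227.6] 526 [466.8 101.8  91.   76.9 -72.6]
side round_holder 0.4 [314.0, 245.5, 334.8, 269.1] 412 [599.6  99.7  58.4  45.5   7.3]
   pt 0.73 [339.  205.4] [[0.443 0.09 ]]
side cork_mat 0.58 [169.3, 142.9, 226.5, 186.3] 1703 [ 453.  -272.4  123.1  113.8  -83.7]
   pt 0.72 [199.3 163.5] [[ 0.454 -0.274]]
side steel_block 0.57 [200.7, 183.8, 235.7, 214.6] 720 [ 542.  -175.1   72.3   70.     8.4]
   pt 0.79 [220.8 200.4] [[ 0.536 -0.176]]
side pliers 0.75 [251.8, 167.9, 298.3, 189.3] 230 [ 432.2 -107.5   33.6   32.4    9.5]
   pt 0.57 [269.9 179.2] [[ 0.433 -0.092]]
side wax 0.78 [211.3, 229.0, 245.3, 255.1] 493 [ 643.3 -107.4   63.6   46.1  -77.1]
   pt 0.73 [228.7 241.4] [[ 0.632 -0.111]]
```

View pics/topcrop.png

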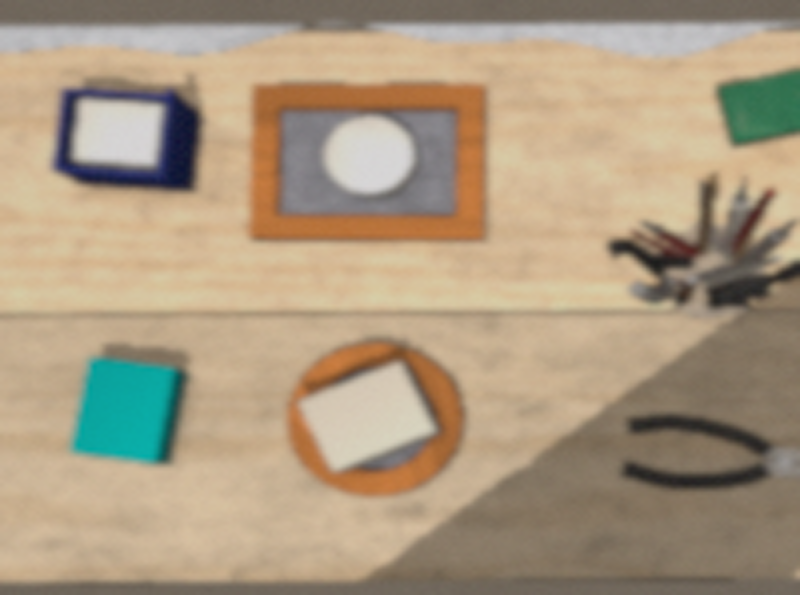

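View pics/topcrop2.png

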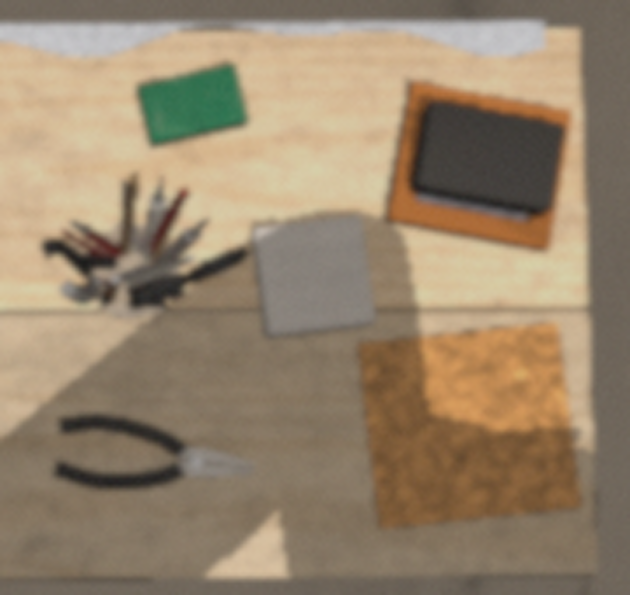

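```bash
cat >> h.py <<'E'
from scipy.spatial.transform import Rotation as R
def go(x,y,z,yaw,n=None):
    """tool-frame moves: first turn rz (deg), then shift (mm) in turned frame, tool straight down"""
    s=manip.sense();r=R.from_quat(s["tool_rot"])
    t=R.from_matrix(np.array([[np.cos(a:=np.radians(yaw)),np.sin(a),0],[np.sin(a),-np.cos(a),0],[0,0,-1.]]).T.T)
    rv=np.degrees((r.inv()*t).as_rotvec())
    d=t.inv().apply(np.array([x,y,z])-s["tcp_pos"])*1000
    print("t%.2f"%s["t"],"tcp",np.round(s["tcp_pos"],4),"turn",np.round(rv,2),"shift_mm",np.round(d,1),"gap",round(s["finger_gap"],3),"F",np.round(s["force"],1))
E
python3 - <<'E'
from h import *
print(manip.tips_ahead, [a for a in dir(manip) if a[0]!='_'])
go(.605,-.279,.12,80)
p=manip.snapshot("side")
b=w(p,[[258,215]],0);print("cup base",b)
for z in(.1,.15,.2,.25): print(z,w(p,[[268,155],[242,155]],z).tolist())
q=manip.snapshot("top")
for z in (.1,.15,.2,.25): print(z,w(q,[[288,182],[304,185],[285,205]],z).tolist())
cv2.imwrite("pics/cup.png",cv2.resize(p["img"][130:240,210:330,::-1],None,fx=5,fy=5,interpolation=cv2.INTER_CUBIC))
E
```

```text
0.025 ['PlanningError', 'pinpoint', 'regions_of', 'sense', 'sign_off', 'snapshot', 'tips_ahead']
t2.30 tcp [ 0.2018 -0.5915  0.2563] turn [ -0.    -0.   -61.16] shift_mm [377.8 342.8 136.3] gap 1.0 F [ 0.8  0.1 -0.2]
cup base [[ 0.54106634 -0.07740186]]
0.1 [[0.4412347039807585, -0.0930341614737765], [0.463891436963077, -0.14799731471139696]]
0.15 [[0.4805335110658119, -0.07684711193309193], [0.5019418583459503, -0.1287817961190568]]
0.2 [[0.5198323181508652, -0.06066006239240743], [0.5399922797288236, -0.10956627752671663]]
0.25 [[0.5591311252359187, -0.04447301285172292], [0.578042701111697, -0.09035075893437641]]
0.1 [[0.5804372896156675, -0.07403719415620605], [0.5749899684368152, -0.10442036734119016], [0.5364497657863538, -0.06866528061873062]]
0.15 [[0.5722490189147769, -0.0725929982989286], [0.5670757850864265, -0.1014474120873772], [0.5304747708343447, -0.06749137790192905]]
0.2 [[0.5640607482138862, -0.07114880244165114], [0.5591616017360379, -0.09847445683356423], [0.5244997758823355, -0.06631747518512747]]
0.25 [[0.5558724775129955, -0.06970460658437368], [0.5512474183856493, -0.09550150157975126], [0.5185247809303264, -0.06514357246832589]]
```

View pics/cup.png

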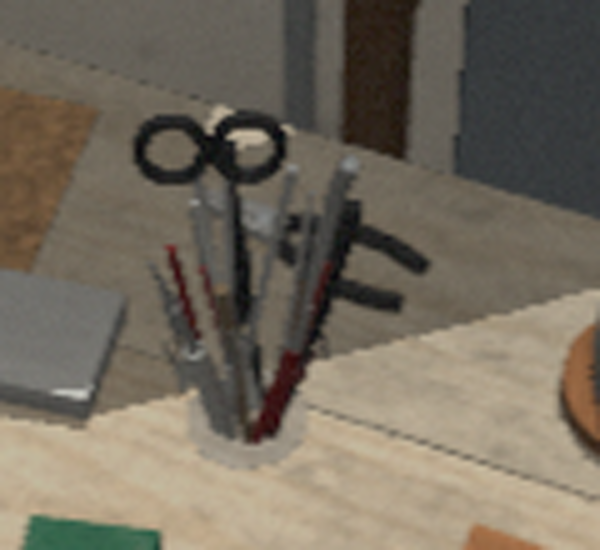

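Call:
{"name": "play_rows", "arguments": {"steps": [[[0, 0, 0, 0, 0, -10.2], [0, 0, 0, 0, 0, -10.2], [0, 0, 0, 0, 0, -10.2], [0, 0, 0, 0, 0, -10.2], [0, 0, 0, 0, 0, -10.2], [0, 0, 0, 0, 0, -10.2]]], "fingers": 1, "squeeze": 45}}

```text
t: 3.15
tcp_pos: [0.2019, -0.5915, 0.2563]
tool_rot: [0.764, 0.645, 0.0, -0.0]
force: [0.1, -0.3, 0.2]
finger_gap: 1.0
```

Call:
{"name": "play_rows", "arguments": {"steps": [[[0.038, 0.034, 0.01, 0, 0, 0], [0.038, 0.034, 0.01, 0, 0, 0], [0.038, 0.034, 0.01, 0, 0, 0], [0.038, 0.034, 0.01, 0, 0, 0], [0.038, 0.034, 0.01, 0, 0, 0], [0.038, 0.034, 0.01, 0, 0, 0], [0.038, 0.034, 0.01, 0, 0, 0], [0.038, 0.034, 0.01, 0, 0, 0], [0.038, 0.034, 0.01, 0, 0, 0], [0.036, 0.036, 0.01, 0, 0, 0]]]}}

```text
t: 4.4
tcp_pos: [0.6054, -0.2772, 0.156]
tool_rot: [0.766, 0.643, -0.0, 0.0]
force: [0.5, -0.6, 1.0]
finger_gap: 0.993
```

```bash
python3 - <<'E'
from h import *
go(.605,-.279,.052,80)
p=manip.snapshot("wrist");cv2.imwrite("pics/w1.png",p["img"][:,:,::-1])
p=manip.snapshot("top");cv2.imwrite("pics/t1.png",p["img"][:,:,::-1])
E
```

```text
t4.40 tcp [ 0.6054 -0.2772  0.156 ] turn [0.01 0.01 0.05] shift_mm [ -1.9  -0.  104. ] gap 0.993 F [ 0.5 -0.6  1. ]
```

View pics/w1.png

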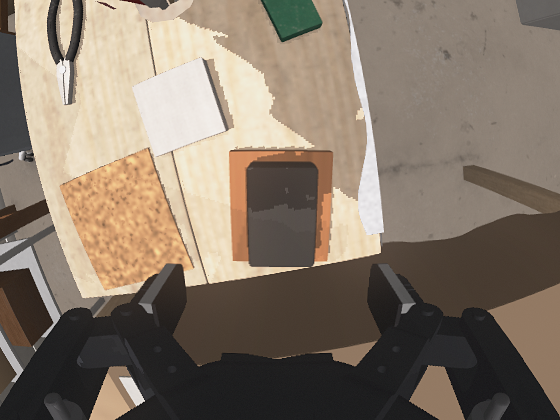

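Charcoal block sits between the jaws at (282,213), aligned. Descend and grip.

Call:
{"name": "play_rows", "arguments": {"steps": [[[-0.002, 0, 0.03, 0, 0, 0], [0, 0, 0.03, 0, 0, 0], [0, 0, 0.025, 0, 0, 0], [0, 0, 0.014, 0, 0, 0], [0, 0, 0.01, 0, 0, 0], [0, 0, 0, 0, 0, 0]]]}}

```text
t: 5.25
tcp_pos: [0.6036, -0.2804, 0.0471]
tool_rot: [0.766, 0.643, -0.0, -0.0]
force: [0.1, -0.6, 0.1]
finger_gap: 0.999
```

Call:
{"name": "play_rows", "arguments": {"steps": [[[0, 0, 0, 0, 0, 0], [0, 0, 0, 0, 0, 0], [0, 0, 0, 0, 0, 0], [0, 0, 0, 0, 0, 0], [0, 0, 0, 0, 0, 0], [0, 0, 0, 0, 0, 0], [0, 0, 0, 0, 0, 0], [0, 0, 0, 0, 0, 0]]], "fingers": 0, "squeeze": 45}}

```text
t: 6.25
tcp_pos: [0.6046, -0.2808, 0.0487]
tool_rot: [0.766, 0.643, 0.0, 0.001]
force: [0.4, 0.5, 5.3]
finger_gap: 0.6
```

Call:
{"name": "play_rows", "arguments": {"steps": [[[0, 0, -0.01, 0, 0, 0], [0, 0, -0.02, 0, 0, 0], [0, 0, -0.03, 0, 0, 0], [0, 0, -0.04, 0, 0, 0], [0, 0, 0, 0, 0, 0]]]}}

```text
t: 6.88
tcp_pos: [0.606, -0.2818, 0.1523]
tool_rot: [0.766, 0.643, 0.001, 0.004]
force: [0.3, 0.0, -1.2]
finger_gap: 0.599
```

```bash
python3 - <<'E'
from h import *
go(.455,-.277,.08,80)
p=manip.snapshot("wrist");cv2.imwrite("pics/w2.png",p["img"][:,:,::-1])
p=manip.snapshot("side");cv2.imwrite("pics/s2.png",p["img"][:,:,::-1])
E
```

```text
t6.88 tcp [ 0.606  -0.2818  0.1523] turn [0.48 0.22 0.05] shift_mm [ -21.5 -149.6   72.3] gap 0.599 F [ 0.3  0.  -1.2]
```

View pics/w2.png

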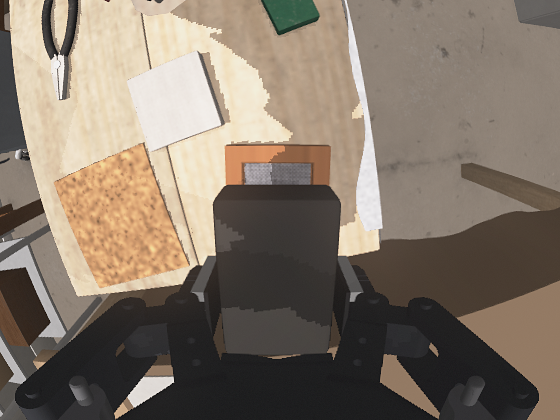

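View pics/s2.png

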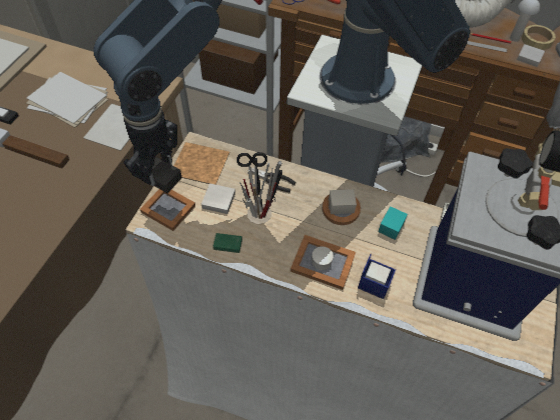

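Call:
{"name": "play_rows", "arguments": {"steps": [[[-0.005, -0.04, 0, 0, 0, 0], [-0.005, -0.04, 0, 0, 0, 0], [-0.005, -0.04, 0.02, 0, 0, 0], [-0.005, -0.023, 0.03, 0, 0, 0], [0, 0, 0.03, 0, 0, 0], [0, 0, 0.02, 0, 0, 0], [0, 0, 0.01, 0, 0, 0], [0, 0, 0.003, 0, 0, 0], [0, 0, 0, 0, 0, 0]]]}}

```text
t: 8.1
tcp_pos: [0.4575, -0.2739, 0.0365]
tool_rot: [0.766, 0.643, -0.001, -0.002]
force: [-6.4, 2.6, 23.1]
finger_gap: 0.597
```

```bash
python3 - <<'E'
from h import *
go(.455,-.277,.038,80)
E
```

```text
t8.10 tcp [ 0.4575 -0.2739  0.0365] turn [-0.25 -0.12  0.05] shift_mm [-3.5 -1.9 -1.5] gap 0.597 F [-6.4  2.6 23.1]
```

Call:
{"name": "play_rows", "arguments": {"steps": [[[0, 0, -0.001, 0, 0, 0], [0, 0, -0.001, 0, 0, 0], [0, 0, 0, 0, 0, 0], [0, 0, 0, 0, 0, 0]]], "fingers": 1}}

```text
t: 8.6
tcp_pos: [0.4594, -0.2752, 0.0359]
tool_rot: [0.766, 0.643, -0.0, -0.0]
force: [0.6, -0.7, 0.1]
finger_gap: 1.001
```

Call:
{"name": "play_rows", "arguments": {"steps": [[[0, 0, -0.03, 0, 0, 0], [0, 0, -0.05, 0, 0, 0], [0, 0, -0.05, 0, 0, 0], [0, 0, -0.05, 0, 0, 0], [0, 0, -0.05, 0, 0, 0], [0, 0, -0.05, 0, 0, 0], [0, 0, 0, 0, 0, -10.0], [0, 0, 0, 0, 0, -10.0], [0, 0, 0, 0, 0, -10.0], [0, 0, 0, 0, 0, -4.7]]]}}

```text
t: 9.85
tcp_pos: [0.4592, -0.275, 0.3159]
tool_rot: [0.538, 0.843, 0.0, -0.0]
force: [0.2, -0.5, -0.1]
finger_gap: 1.003
```

```bash
python3 - <<'E'
from h import *
go(.42,-.1,.32,114.7);go(.455,.094,.15,114.7)
p=manip.snapshot("wrist");cv2.imwrite("pics/w3.png",p["img"][:,:,::-1])
p=manip.snapshot("top");cv2.imwrite("pics/t3.png",p["img"][:,:,::-1])
p=manip.snapshot("side");cv2.imwrite("pics/s3.png",p["img"][:,:,::-1])
for n,z in(("charcoal_center",.033),("short_holder",.014)):
  for r in manip.regions_of(n,p)[:2]: print(n,r["score"],rect(r["pixels"],p,z))
E
```

```text
t9.85 tcp [ 0.4592 -0.275   0.3159] turn [-0.02 -0.05  0.23] shift_mm [175.4  37.5  -4.1] gap 1.003 F [ 0.2 -0.5 -0.1]
t9.85 tcp [ 0.4592 -0.275   0.3159] turn [-0.02 -0.05  0.23] shift_mm [337.  150.4 165.9] gap 1.003 F [ 0.2 -0.5 -0.1]
charcoal_center 0.91 [ 463.9 -265.2   94.7   69.    76.7]
charcoal_center 0.34 [453.   96.5  69.7  64.8  24.5]
short_holder 0.88 [ 608.  -274.7  104.5   90.2   80. ]
```

View pics/s3.png

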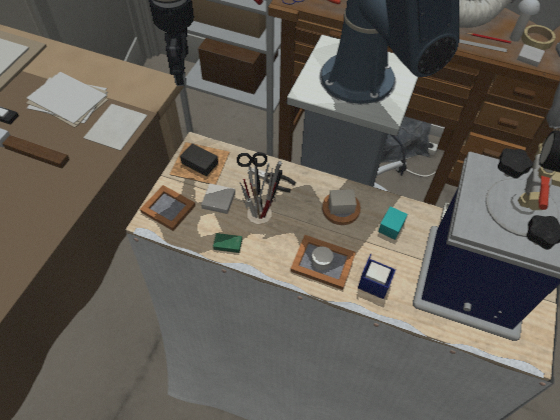

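View pics/w3.png

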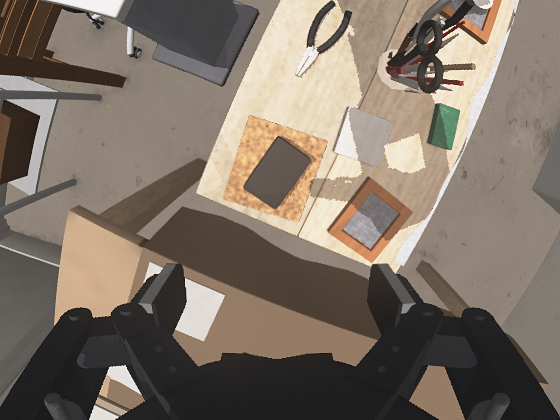

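Call:
{"name": "play_rows", "arguments": {"steps": [[[0.044, 0.009, 0, 0, 0, 0], [0.044, 0.009, 0, 0, 0, 0], [0.044, 0.009, 0, 0, 0, 0], [0.044, 0.01, 0, 0, 0, 0], [0.04, 0.028, 0.01, 0, 0, 0], [0.04, 0.028, 0.03, 0, 0, 0], [0.04, 0.028, 0.04, 0, 0, 0], [0.041, 0.029, 0.04, 0, 0, 0], [0, 0, 0.045, 0, 0, 0]]]}}

```text
t: 11.22
tcp_pos: [0.4554, 0.0947, 0.152]
tool_rot: [0.537, 0.843, 0.001, 0.001]
force: [1.2, -0.3, 0.4]
finger_gap: 1.0
```

```bash
python3 - <<'E'
from h import *
go(.455,.094,.047,114.7)
p=manip.snapshot("wrist");cv2.imwrite("pics/w4.png",p["img"][:,:,::-1])
p=manip.snapshot("top");cv2.imwrite("pics/t4.png",cv2.resize(p["img"][130:300,110:430,::-1],None,fx=2.5,fy=2.5))
for n,z in(("charcoal_center",.033),("short_holder",.014),("cork_mat",.003)):
  for r in manip.regions_of(n,p)[:1]: print(n,r["score"],rect(r["pixels"],p,z))
m=p["img"][150:205,360:420].astype(int)
hsv=cv2.cvtColor(p["img"],cv2.COLOR_RGB2HSV)
E
```

```text
t11.22 tcp [0.4554 0.0947 0.152 ] turn [0.18 0.06 0.28] shift_mm [ -0.5  -0.6 105. ] gap 1.0 F [ 1.2 -0.3  0.4]
charcoal_center 0.98 [ 457.5 -271.4   84.    53.    79.9]
short_holder 0.72 [ 607.  -279.7   97.9   86.6   79.8]
cork_mat 0.88 [ 455.8 -274.3  122.2  112.2  -83.6]
```

View pics/w4.png

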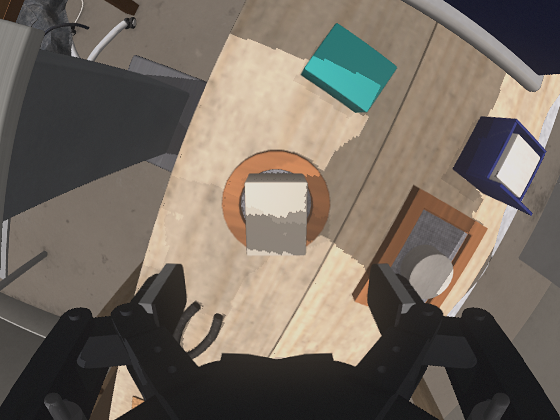

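View pics/t4.png

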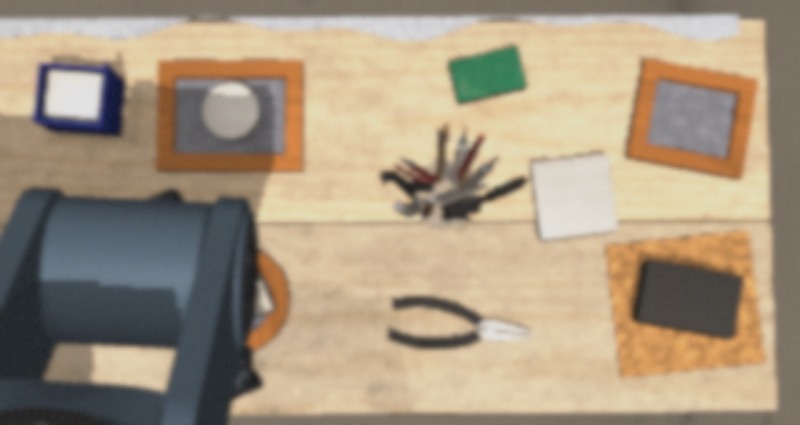

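The pale box (276,215) on the round holder fits (pale grey, 44x56 measured 58x45); the turquoise one at (345,68) is the look-alike, standing on bare bench. Grip.

Call:
{"name": "play_rows", "arguments": {"steps": [[[0, 0, 0.03, 0, 0, 0], [0, 0, 0.03, 0, 0, 0], [0, 0, 0.025, 0, 0, 0], [0, 0, 0.012, 0, 0, 0], [0, 0, 0.006, 0, 0, 0], [0, 0, 0, 0, 0, 0]]]}}

```text
t: 12.22
tcp_pos: [0.4549, 0.0916, 0.0504]
tool_rot: [0.539, 0.842, 0.0, 0.001]
force: [0.2, -0.2, 0.2]
finger_gap: 1.001
```

Call:
{"name": "play_rows", "arguments": {"steps": [[[0, 0, 0, 0, 0, 0], [0, 0, 0, 0, 0, 0], [0, 0, 0, 0, 0, 0], [0, 0, 0, 0, 0, 0], [0, 0, 0, 0, 0, 0], [0, 0, 0, 0, 0, 0], [0, 0, 0, 0, 0, 0], [0, 0, 0, 0, 0, 0]]], "fingers": 0, "squeeze": 40}}

```text
t: 13.22
tcp_pos: [0.4546, 0.0918, 0.0504]
tool_rot: [0.539, 0.842, 0.0, 0.001]
force: [0.4, -0.1, 6.2]
finger_gap: 0.51
```

Call:
{"name": "play_rows", "arguments": {"steps": [[[0, 0, -0.01, 0, 0, 0], [0, 0, -0.02, 0, 0, 0], [0, 0, -0.03, 0, 0, 0], [0, 0, -0.05, 0, 0, 0], [0, 0, -0.05, 0, 0, 0], [0, 0, -0.05, 0, 0, 0], [0, 0, -0.05, 0, 0, 0], [0, 0, -0.03, 0, 0, 0], [0, 0, 0, 0, 0, 0]]]}}

```text
t: 14.35
tcp_pos: [0.4551, 0.0919, 0.3424]
tool_rot: [0.539, 0.842, 0.002, 0.003]
force: [0.1, 0.5, 0.2]
finger_gap: 0.508
```

```bash
python3 - <<'E'
from h import *
go(.42,-.1,.33,79.8);go(.607,-.2805,.15,79.8)
p=manip.snapshot("wrist");cv2.imwrite("pics/w5.png",p["img"][:,:,::-1])
p=manip.snapshot("top")
hsv=cv2.cvtColor(p["img"],cv2.COLOR_RGB2HSV)
# grey recess of short holder
print(hsv[176,387],hsv[176,365],hsv[160,372])
m=np.zeros((420,560),np.uint8);m[153:201,362:417]=(hsv[153:201,362:417,1]<60)
m=cv2.morphologyEx(m,cv2.MORPH_OPEN,np.ones((3,3)))
n,l,st,c=cv2.connectedComponentsWithStats(m);print(st[1:].tolist())
k=l[176,387];print(rect(l==k,p,.014),rect(l==k,p,.007))
for n,z in(("short_holder",.014),("card_box_center",.2)):
  for r in manip.regions_of(n,p)[:1]: print(n,r["score"],rect(r["pixels"],p,z))
E
```

```text
t14.35 tcp [0.4551 0.0919 0.3424] turn [ 0.36  0.06 34.95] shift_mm [-195.    -0.6   12.4] gap 0.508 F [0.1 0.5 0.2]
t14.35 tcp [0.4551 0.0919 0.3424] turn [ 0.36  0.06 34.95] shift_mm [-339.6  215.4  192.4] gap 0.508 F [0.1 0.5 0.2]
[126   9 138] [ 13 170 187] [ 14 171 188]
[[370, 163, 34, 29, 791]]
[ 606.8 -279.9   65.1   53.1   80.1] [ 608.  -281.4   65.5   53.4   80.1]
short_holder 0.93 [ 607.2 -280.2   97.7   86.7   79.7]
card_box_center 0.65 [ 603.4 -100.3   50.2   31.2  -75.2]
```

View pics/w5.png

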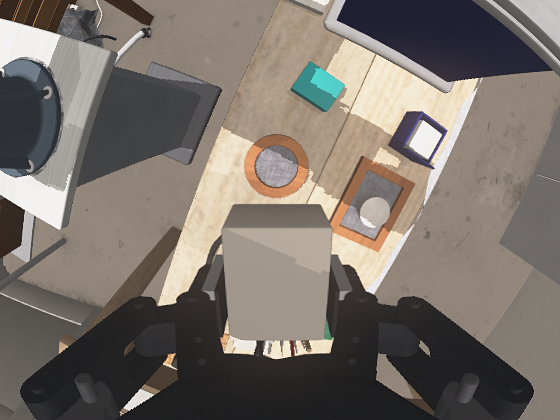

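```bash
cat >> h.py <<'E'
def wf(p,uv,z):
    K=p["K"];T=p["world_from_camera"];uv=np.atleast_2d(np.asarray(uv,float))
    a=(uv-[K[0,2],K[1,2]])/K[0,0];th=np.linalg.norm(a,axis=1);s=np.sinc(th/np.pi)
    d=np.c_[a*s[:,None],np.cos(th)]@T[:3,:3].T
    o=T[:3,3];return o+d*((z-o[2])/d[:,2])[:,None]
def tool(P):
    s=manip.sense();return R.from_quat(s["tool_rot"]).inv().apply(np.atleast_2d(P)-s["tcp_pos"])*1000
E
python3 - <<'E'
from h import *
p=manip.snapshot("wrist");s=manip.sense();z=s["tcp_pos"][2]
for uv in([223,228],[330,228],[228,337],[326,337]): print(uv,[np.round(tool(wf(p,uv,z+dz)),1).tolist()[0] for dz in(0,.002)])
E
```

```text
[223, 228] [[30.4, -19.5, 0.1], [31.1, -19.2, -1.9]]
[330, 228] [[30.5, 21.4, -0.0], [31.2, 21.1, -2.0]]
[228, 337] [[-22.0, -20.8, 0.0], [-20.4, -20.4, -2.0]]
[326, 337] [[-21.8, 23.4, -0.1], [-20.2, 23.0, -2.1]]
```

Call:
{"name": "play_rows", "arguments": {"steps": [[[0, 0, 0, 0, 0, 8.75], [0, 0, 0, 0, 0, 8.75], [0, 0, 0, 0, 0, 8.75], [0, 0, 0, 0, 0, 8.75], [-0.05, 0, 0, 0, 0, 0], [-0.05, 0, 0, 0, 0, 0], [-0.05, 0, 0, 0, 0, 0], [-0.045, 0, 0, 0, 0, 0]]]}}

```text
t: 15.6
tcp_pos: [0.4187, -0.1014, 0.3385]
tool_rot: [0.768, 0.641, -0.001, -0.001]
force: [0.1, 0.0, -1.1]
finger_gap: 0.504
```

Call:
{"name": "play_rows", "arguments": {"steps": [[[-0.03, 0.043, 0, 0, 0, 0], [-0.03, 0.043, 0, 0, 0, 0], [-0.03, 0.043, 0.01, 0, 0, 0], [-0.03, 0.043, 0.03, 0, 0, 0], [-0.028, 0.043, 0.04, 0, 0, 0], [0, 0, 0.05, 0, 0, 0], [0, 0, 0.05, 0, 0, 0], [0, 0, 0, 0, 0, 0]]]}}

```text
t: 16.6
tcp_pos: [0.5996, -0.2804, 0.1549]
tool_rot: [0.768, 0.641, -0.002, -0.007]
force: [-0.3, 0.7, 0.3]
finger_gap: 0.508
```

```bash
python3 - <<'E'
from h import *
go(.6065,-.2834,.044,79.8)
p=manip.snapshot("top");cv2.imwrite("pics/t6.png",cv2.resize(p["img"][130:300,310:430,::-1],None,fx=4,fy=3.5))
p=manip.snapshot("wrist");cv2.imwrite("pics/w6.png",p["img"][:,:,::-1])
E
```

```text
t16.60 tcp [ 0.5996 -0.2804  0.1549] turn [-0.75 -0.34 -0.08] shift_mm [ -1.8   7.3 110.9] gap 0.508 F [-0.3  0.7  0.3]
```

View pics/w6.png

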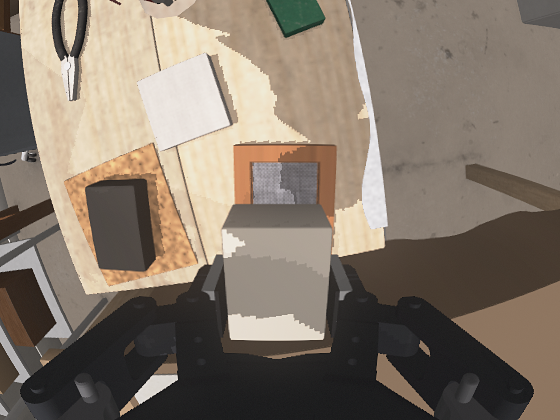

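View pics/t6.png

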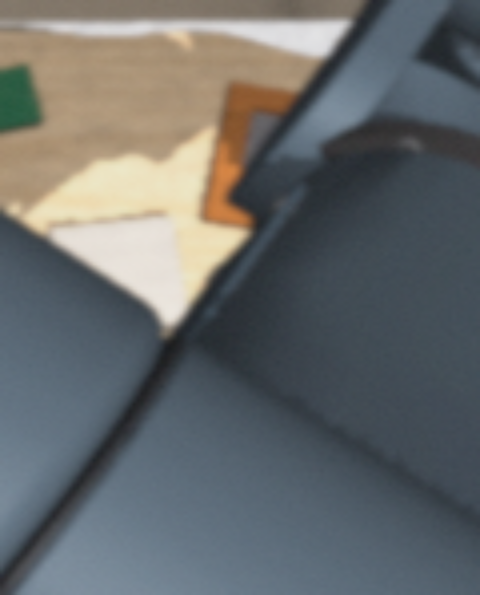

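Call:
{"name": "play_rows", "arguments": {"steps": [[[-0.002, 0.007, 0.03, 0, 0, 0], [0, 0, 0.03, 0, 0, 0], [0, 0, 0.015, 0, 0, 0], [0, 0, 0, 0, 0, 0]]]}}

```text
t: 17.2
tcp_pos: [0.6102, -0.286, 0.0871]
tool_rot: [0.767, 0.641, 0.0, 0.0]
force: [0.6, 0.4, -0.7]
finger_gap: 0.507
```

```bash
python3 - <<'E'
from h import *
go(.6065,-.2834,.044,79.8)
p=manip.snapshot("wrist");cv2.imwrite("pics/w7.png",p["img"][:,:,::-1])
E
```

```text
t17.20 tcp [ 0.6102 -0.286   0.0871] turn [ 0.04  0.02 -0.05] shift_mm [ 1.9 -4.1 43.1] gap 0.507 F [ 0.6  0.4 -0.7]
```

View pics/w7.png

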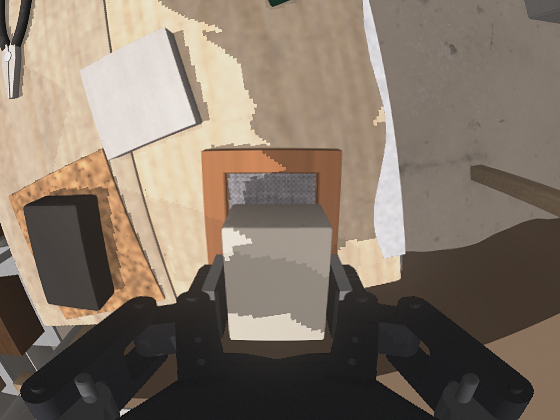

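```bash
python3 - <<'E'
from h import *
p=manip.snapshot("wrist");go(.6065,-.2834,.044,79.8)
for uv in([203,150],[341,150],[225,172],[319,172]): P=wf(p,uv,.014);print(uv,np.round(P,4)[0],np.round(tool(P),1)[0])
z=manip.sense()["tcp_pos"][2]
for uv in([223,228],[330,228],[228,337],[325,340]): print(uv,np.round(tool(wf(p,uv,z)),1)[0])
E
```

```text
t17.30 tcp [ 0.6109 -0.2865  0.0882] turn [ 0.17  0.08 -0.05] shift_mm [ 2.3 -4.9 44.2] gap 0.505 F [ 0.4 -0.6  0.5]
[203, 150] [ 0.5787 -0.2259  0.014 ] [ 54.  -42.7  74. ]
[341, 150] [ 0.6591 -0.2405  0.014 ] [54.  39.1 74.2]
[225, 172] [ 0.589  -0.2415  0.014 ] [ 40.5 -29.7  74.1]
[319, 172] [ 0.6441 -0.2514  0.014 ] [40.5 26.2 74.2]
[223, 228] [ 31.4 -19.4  -0.1]
[330, 228] [31.4 21.4  0. ]
[228, 337] [-20.8 -20.7  -0. ]
[325, 340] [-22.6  23.    0.1]
```

Call:
{"name": "play_rows", "arguments": {"steps": [[[0.003, -0.0035, 0.005, 0, 0, 0], [0, 0, 0.012, 0, 0, 0], [0, 0, 0.012, 0, 0, 0], [0, 0, 0.008, 0, 0, 0], [0, 0, 0.005, 0, 0, 0], [0, 0, 0, 0, 0, 0], [0, 0, 0, 0, 0, 0]]]}}

```text
t: 18.18
tcp_pos: [0.6071, -0.2824, 0.0443]
tool_rot: [0.768, 0.641, 0.0, 0.0]
force: [0.9, -0.5, -0.9]
finger_gap: 0.504
```

```bash
python3 - <<'E'
from h import *
p=manip.snapshot("wrist");go(.6065,-.2834,.044,79.8)
cv2.imwrite("pics/w8.png",p["img"][:,:,::-1])
E
```

```text
t18.23 tcp [ 0.6071 -0.2824  0.0444] turn [ 0.02  0.01 -0.06] shift_mm [-1.1 -0.4  0.4] gap 0.503 F [-0.1 -0.6 -0.7]
```

View pics/w8.png

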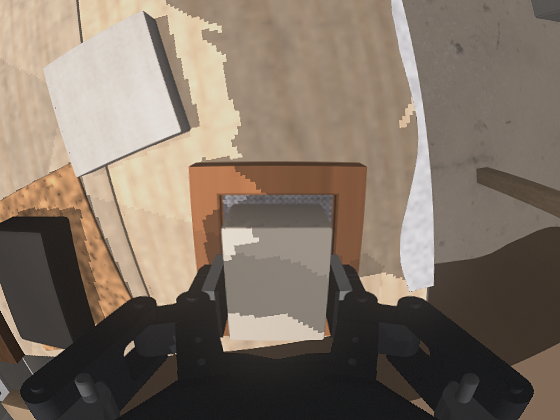

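Box stands inside the recess outline (recess 220–335, box 226–330). Lower the last bit and release.

Call:
{"name": "play_rows", "arguments": {"steps": [[[0, 0, 0.001, 0, 0, 0], [0, 0, 0, 0, 0, 0]]]}}

```text
t: 18.48
tcp_pos: [0.6071, -0.2824, 0.0435]
tool_rot: [0.768, 0.641, 0.0, 0.0]
force: [0.8, 0.2, 0.5]
finger_gap: 0.507
```

Call:
{"name": "play_rows", "arguments": {"steps": [[[0, 0, 0, 0, 0, 0], [0, 0, 0, 0, 0, 0], [0, 0, 0, 0, 0, 0], [0, 0, 0, 0, 0, 0]]], "fingers": 1}}

```text
t: 18.98
tcp_pos: [0.6069, -0.2823, 0.0433]
tool_rot: [0.767, 0.641, -0.0, -0.0]
force: [0.5, 0.0, -0.8]
finger_gap: 1.001
```

Call:
{"name": "play_rows", "arguments": {"steps": [[[0, 0, -0.02, 0, 0, 0], [0, 0, -0.04, 0, 0, 0], [0, 0, -0.05, 0, 0, 0], [0, 0, -0.05, 0, 0, 0], [0, 0, -0.06, 0, 0, 0], [0, 0, -0.06, 0, 0, 0], [0, 0, 0, 0, 0, 0]]]}}

```text
t: 19.85
tcp_pos: [0.6094, -0.2838, 0.3324]
tool_rot: [0.767, 0.641, 0.002, 0.008]
force: [-1.4, 0.3, -0.1]
finger_gap: 1.002
```

```bash
python3 - <<'E'
from h import *
p=manip.snapshot("wrist");go(.42,-.1,.33,90.5);go(.605,.095,.15,90.5)
cv2.imwrite("pics/w9.png",p["img"][:,:,::-1])
p=manip.snapshot("top");cv2.imwrite("pics/t9.png",cv2.resize(p["img"][130:300,110:430,::-1],None,fx=2.5,fy=2.5))
for n,z in(("round_tin_center",.033),("long_holder",.014),("round_holder",.014),("card_box_center",.043)):
  for r in manip.regions_of(n,p)[:2]: print(n,round(r["score"],2),r["rect"],rect(r["pixels"],p,z))
p=manip.snapshot("side")
for n,z in(("round_tin_center",.033),("card_box_center",.025)):
  for r in manip.pinpoint(n,p)[:2]: print(n,round(r["score"],2),w(p,r["point"],z))
cv2.imwrite("pics/s9.png",p["img"][:,:,::-1])
E
```

```text
t19.90 tcp [ 0.6079 -0.2829  0.3285] turn [  0.44   0.25 -10.75] shift_mm [ 184.5 -186.3   -1.5] gap 1.002 F [ 0.2 -0.2 -0.2]
t19.90 tcp [ 0.6079 -0.2829  0.3285] turn [  0.44   0.25 -10.75] shift_mm [377.9   0.4 178.5] gap 1.002 F [ 0.2 -0.2 -0.2]
round_tin_center 0.7 [191.6, 165.6, 215.8, 186.7] [605.6  96.9  49.3  44.5  46.2]
long_holder 0.92 [173.5, 152.8, 234.6, 197.8] [605.4 101.1 120.6  91.9 -89.4]
round_holder 0.88 [179.0, 229.5, 229.6, 271.9] [456.6  92.3  89.6  83.8  56.2]
card_box_center 0.91 [126.8, 228.7, 153.2, 256.1] [459.5 212.2  53.   52.8  80.7]
card_box_center 0.7 [372.6, 159.1, 390.6, 190.3] [ 6.060e+02 -2.606e+02  5.290e+01  3.210e+01 -5.000e-01]
round_tin_center 0.73 [[0.60999463 0.10155094]]
card_box_center 0.69 [[ 0.61508873 -0.27614425]]
card_box_center 0.62 [[0.4557727  0.21397451]]
```

View pics/t9.png

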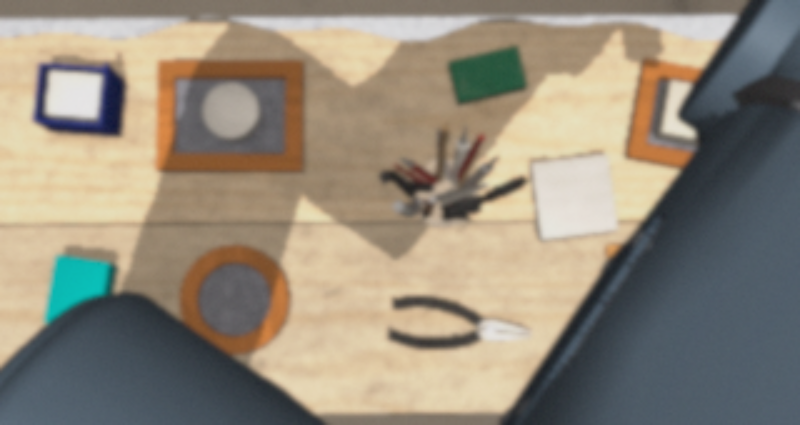

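View pics/w9.png

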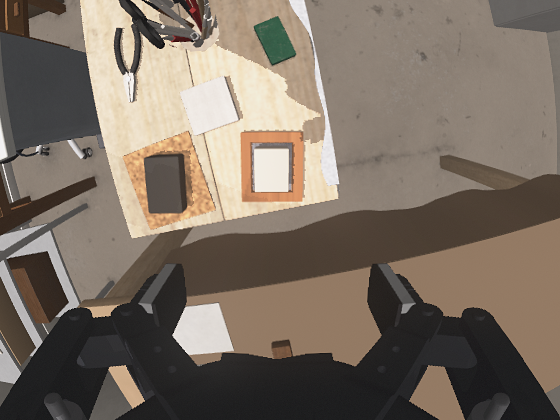

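Call:
{"name": "play_rows", "arguments": {"steps": [[[0, 0, 0, 0, 0, -5.4], [0, 0, 0, 0, 0, -5.4], [0.046, -0.046, 0, 0, 0, 0], [0.046, -0.046, 0, 0, 0, 0], [0.046, -0.047, 0, 0, 0, 0], [0.046, -0.047, 0, 0, 0, 0]]]}}

```text
t: 21.05
tcp_pos: [0.426, -0.1068, 0.3229]
tool_rot: [0.704, 0.71, -0.0, -0.0]
force: [1.0, -0.6, 0.2]
finger_gap: 0.995
```

Call:
{"name": "play_rows", "arguments": {"steps": [[[0.045, 0.01, 0, 0, 0, 0], [0.045, 0.01, 0, 0, 0, 0], [0.045, 0.04, 0, 0, 0, 0], [0.04, 0.045, 0, 0, 0, 0], [0.02, 0.045, 0.03, 0, 0, 0], [0, 0.037, 0.05, 0, 0, 0], [0, 0, 0.05, 0, 0, 0], [0, 0, 0.05, 0, 0, 0], [0, 0, 0, 0, 0, 0]]]}}

```text
t: 22.18
tcp_pos: [0.6093, 0.0887, 0.1387]
tool_rot: [0.704, 0.71, -0.004, -0.004]
force: [0.3, 0.6, 0.0]
finger_gap: 0.999
```

```bash
python3 - <<'E'
from h import *
p=manip.snapshot("wrist");go(.605,.096,.042,90.5)
cv2.imwrite("pics/w10.png",p["img"][:,:,::-1])
for r in manip.regions_of("round_tin_center",p)[:2]:
  c=max(cv2.findContours(r["pixels"].astype(np.uint8),0,1)[0],key=len)[:,0]
  W=wf(p,c,.033)[:,:2].astype(np.float32);print(r["score"],cv2.minEnclosingCircle(W),cv2.minAreaRect(W))
p=manip.snapshot("top");cv2.imwrite("pics/t10.png",cv2.resize(p["img"][130:300,110:430,::-1],None,fx=2.5,fy=2.5))
for n,z in(("charcoal_center",.033),("short_holder",.014),("card_box_center",.043)):
  for r in manip.regions_of(n,p)[:2]: print(n,round(r["score"],2),r["rect"],rect(r["pixels"],p,z))
E
```

```text
t22.23 tcp [0.6116 0.0886 0.1417] turn [-0.27 -0.01  0.03] shift_mm [ 7.4 -6.6 99.7] gap 0.999 F [-0.1  0.2  0.5]
0.77 ((0.6080159544944763, 0.10126602649688721), 0.024540366604924202) ((0.6078851222991943, 0.10114313662052155), (0.04474032297730446, 0.04839576780796051), 2.050269842147827)
short_holder 0.55 [361.5, 153.6, 415.1, 201.4] [ 607.6 -280.7   97.6   88.3   79.7]
card_box_center 0.66 [374.1, 158.9, 407.1, 191.8] [ 604.7 -277.6   61.1   50.5   79.1]
```

View pics/w10.png

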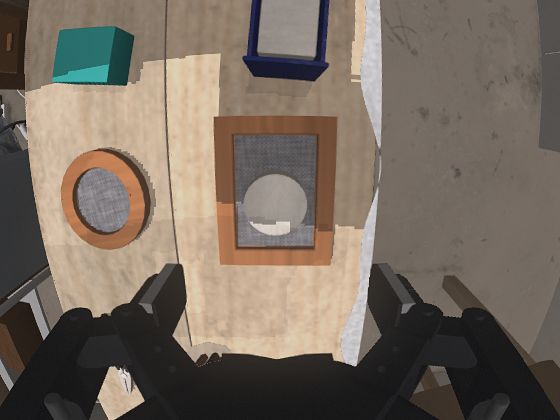

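View pics/t10.png

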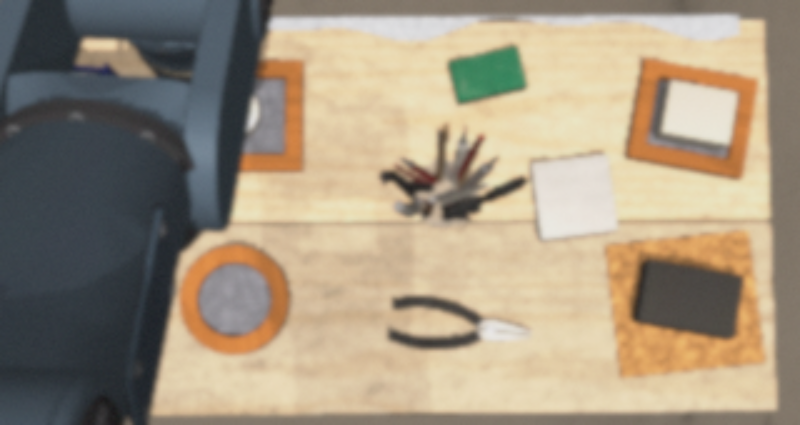

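Call:
{"name": "play_rows", "arguments": {"steps": [[[0.009, -0.004, 0.03, 0, 0, 0], [0, 0, 0.03, 0, 0, 0], [0, 0, 0.02, 0, 0, 0], [0, 0, 0, 0, 0, 0]]]}}

```text
t: 22.98
tcp_pos: [0.6082, 0.0975, 0.0628]
tool_rot: [0.704, 0.71, -0.001, -0.001]
force: [0.0, 0.9, 0.6]
finger_gap: 1.005
```

```bash
python3 - <<'E'
from h import *
p=manip.snapshot("wrist");go(.607,.098,.042,90.5)
cv2.imwrite("pics/w11.png",p["img"][:,:,::-1])
for r in manip.regions_of("round_tin_center",p)[:1]:
  c=max(cv2.findContours(r["pixels"].astype(np.uint8),0,1)[0],key=len)[:,0]
  W=wf(p,c,.033);print(r["rect"],cv2.minAreaRect(W[:,:2].astype(np.float32)));t=tool(W);print(t.min(0),t.max(0))
E
```

```text
t23.02 tcp [0.609  0.0975 0.0637] turn [0.02 0.   0.03] shift_mm [ 0.6 -2.  21.7] gap 1.001 F [ 1.2 -0.3  0.5]
[226.0, 204.7, 319.9, 301.3] ((0.6081112623214722, 0.10306224226951599), (0.04477512836456299, 0.050618093460798264), 2.6359214782714844)
[-19.70426195 -23.70784395  31.237675  ] [30.86977574 21.17343788 31.32120954]
```

View pics/w11.png

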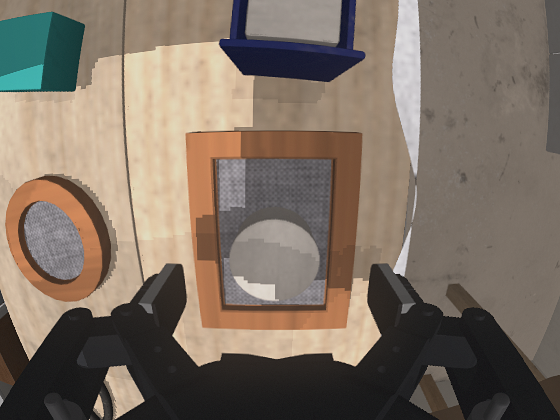

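Call:
{"name": "play_rows", "arguments": {"steps": [[[0.0025, -0.001, 0.01, 0, 0, 0], [0, 0, 0.008, 0, 0, 0], [0, 0, 0.004, 0, 0, 0], [0, 0, 0, 0, 0, 0], [0, 0, 0, 0, 0, 0]]]}}

```text
t: 23.7
tcp_pos: [0.6077, 0.1, 0.0414]
tool_rot: [0.704, 0.71, 0.0, 0.0]
force: [0.3, -0.4, 0.1]
finger_gap: 1.0
```

Call:
{"name": "play_rows", "arguments": {"steps": [[[0, 0, 0, 0, 0, 0], [0, 0, 0, 0, 0, 0], [0, 0, 0, 0, 0, 0], [0, 0, 0, 0, 0, 0], [0, 0, 0, 0, 0, 0], [0, 0, 0, 0, 0, 0], [0, 0, 0, 0, 0, 0], [0, 0, 0, 0, 0, 0]]], "fingers": 0, "squeeze": 40}}

```text
t: 24.7
tcp_pos: [0.6079, 0.1001, 0.0419]
tool_rot: [0.704, 0.71, 0.0, 0.0]
force: [-0.4, 0.8, 5.7]
finger_gap: 0.514
```

Call:
{"name": "play_rows", "arguments": {"steps": [[[0, 0, -0.01, 0, 0, 0], [0, 0, -0.02, 0, 0, 0], [0, 0, -0.03, 0, 0, 0], [0, 0, -0.03, 0, 0, 0], [0, 0, 0, 0, 0, 0]]]}}

```text
t: 25.32
tcp_pos: [0.6097, 0.1001, 0.1349]
tool_rot: [0.704, 0.71, 0.002, 0.003]
force: [-0.5, -0.1, 0.1]
finger_gap: 0.511
```

```bash
python3 - <<'E'
from h import *
p=manip.snapshot("wrist");go(.455,.0935,.042,90.5)
cv2.imwrite("pics/w12.png",p["img"][:,:,::-1])
z=manip.sense()["tcp_pos"][2]
for r in manip.regions_of("round_tin_center",p)[:1]:
  c=max(cv2.findContours(r["pixels"].astype(np.uint8),0,1)[0],key=len)[:,0]
  t=tool(wf(p,c,z-.009));print(r["rect"],t.min(0),t.max(0))
for r in manip.regions_of("round_holder",p)[:1]:
  c=max(cv2.findContours(r["pixels"].astype(np.uint8),0,1)[0],key=len)[:,0]
  print(r["rect"],cv2.minAreaRect(wf(p,c,.014)[:,:2].astype(np.float32)))
E
```

```text
t25.38 tcp [0.6084 0.1001 0.1332] turn [0.2  0.01 0.05] shift_mm [  -5.3 -153.5   91.2] gap 0.512 F [-0.1 -0.4 -0.1]
[224.9, 219.6, 326.5, 327.6] [-23.34247335 -18.43337248   7.70804487] [29.3571318  25.79122729  7.73874138]
[55.9, 165.1, 146.0, 267.1] ((0.46019405126571655, 0.0972612053155899), (0.09407272189855576, 0.08770524710416794), 33.4950065612793)
```

View pics/w12.png

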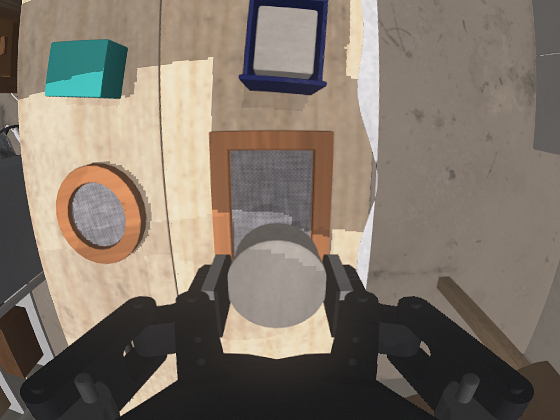

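Call:
{"name": "play_rows", "arguments": {"steps": [[[-0.001, -0.03, 0, 0, 0, 0], [-0.001, -0.04, 0, 0, 0, 0], [-0.001, -0.04, 0, 0, 0, 0], [-0.002, -0.042, 0.02, 0, 0, 0], [0, 0, 0.02, 0, 0, 0], [0, 0, 0.01, 0, 0, 0], [0, 0, 0, 0, 0, 0], [0, 0, 0, 0, 0, 0]]]}}

```text
t: 26.48
tcp_pos: [0.4564, 0.0936, 0.0814]
tool_rot: [0.704, 0.71, 0.0, 0.0]
force: [0.2, -0.1, 0.7]
finger_gap: 0.511
```

```bash
python3 - <<'E'
from h import *
p=manip.snapshot("wrist");go(.455,.094,.042,90.5)
cv2.imwrite("pics/w13.png",p["img"][:,:,::-1])
for r in manip.regions_of("round_holder",p)[:1]:
  c=max(cv2.findContours(r["pixels"].astype(np.uint8),0,1)[0],key=len)[:,0]
  W=wf(p,c,.014);t=tool(W);print(r["rect"],t.min(0),t.max(0))
E
```

```text
t26.52 tcp [0.4565 0.0936 0.0816] turn [0.07 0.   0.04] shift_mm [ 0.4 -1.5 39.6] gap 0.512 F [ 0.5  0.8 -1.1]
[199.9, 159.2, 346.4, 261.1] [-14.49378496 -44.74968029  67.67390495] [47.9622231  43.5915916  67.78765761]
```

View pics/w13.png

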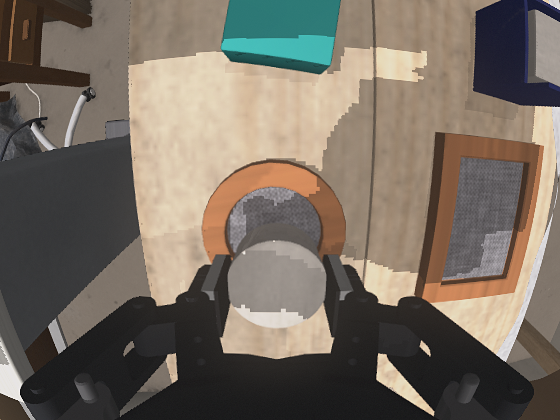

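Call:
{"name": "play_rows", "arguments": {"steps": [[[0.0015, -0.001, 0.01, 0, 0, 0], [0, 0, 0.012, 0, 0, 0], [0, 0, 0.01, 0, 0, 0], [0, 0, 0.005, 0, 0, 0], [0, 0, 0.002, 0, 0, 0], [0, 0, 0, 0, 0, 0], [0, 0, 0, 0, 0, 0]]]}}

```text
t: 27.45
tcp_pos: [0.4549, 0.0951, 0.0425]
tool_rot: [0.704, 0.71, 0.0, 0.0]
force: [-0.3, 0.1, -0.8]
finger_gap: 0.512
```

```bash
python3 - <<'E'
from h import *
p=manip.snapshot("wrist");go(.455,.094,.042,90.5)
cv2.imwrite("pics/w14.png",p["img"][:,:,::-1])
E
```

```text
t27.50 tcp [0.4548 0.0951 0.0426] turn [0.03 0.   0.04] shift_mm [-1.1  0.2  0.6] gap 0.511 F [ 0.4  0.4 -0.8]
```

View pics/w14.png

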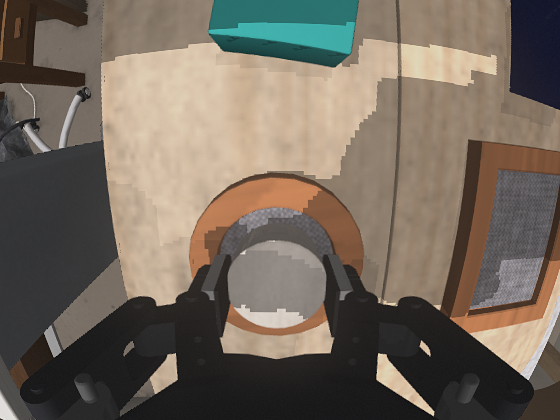

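Call:
{"name": "play_rows", "arguments": {"steps": [[[0, 0, 0.0005, 0, 0, 0], [0, 0, 0, 0, 0, 0], [0, 0, 0, 0, 0, 0], [0, 0, 0, 0, 0, 0], [0, 0, 0, 0, 0, 0]]], "fingers": 1}}

```text
t: 28.12
tcp_pos: [0.4546, 0.0951, 0.0419]
tool_rot: [0.704, 0.71, 0.0, 0.0]
force: [-0.7, -0.5, -0.6]
finger_gap: 1.001
```

Call:
{"name": "play_rows", "arguments": {"steps": [[[0, 0, -0.02, 0, 0, 0], [0, 0, -0.04, 0, 0, 0], [0, 0, -0.05, 0, 0, 0], [0, 0, -0.05, 0, 0, 0], [0, 0, -0.06, 0, 0, 0], [0, 0, -0.06, 0, 0, 0], [0, 0, 0, 0, 0, 0]]]}}

```text
t: 29.0
tcp_pos: [0.4573, 0.0952, 0.3267]
tool_rot: [0.704, 0.711, 0.004, 0.004]
force: [1.3, 0.4, -0.8]
finger_gap: 1.002
```

```bash
python3 - <<'E'
from h import *
p=manip.snapshot("wrist");go(.42,-.1,.33,80);go(.459,-.276,.12,80)
cv2.imwrite("pics/w15.png",p["img"][:,:,::-1])
for n,z in(("round_tin_center",.033),("round_holder",.014)):
 for r in manip.regions_of(n,p)[:1]:
  c=max(cv2.findContours(r["pixels"].astype(np.uint8),0,1)[0],key=len)[:,0]
  print(n,cv2.minAreaRect(wf(p,c,z)[:,:2].astype(np.float32)))
p=manip.snapshot("top")
for n,z in(("long_holder",.014),("charcoal_center",.033)):
 for r in manip.regions_of(n,p)[:1]: print(n,r["score"],rect(r["pixels"],p,z))
E
```

```text
t29.05 tcp [0.4554 0.0952 0.324 ] turn [ 3.200e-01 -1.000e-02  1.055e+01] shift_mm [-198.3   -1.    -6. ] gap 1.001 F [-0.4 -0.8 -1. ]
t29.05 tcp [0.4554 0.0952 0.324 ] turn [ 3.200e-01 -1.000e-02  1.055e+01] shift_mm [-364.9   68.   204. ] gap 1.001 F [-0.4 -0.8 -1. ]
round_tin_center ((0.45654457807540894, 0.09515529870986938), (0.04356906935572624, 0.044222451746463776), 0.4950076639652252)
round_holder ((0.4557942748069763, 0.09598637372255325), (0.08791960775852203, 0.08788903802633286), 45.883602142333984)
long_holder 0.66 [605.4 101.8 121.9  91.9 -89.4]
charcoal_center 0.98 [ 457.6 -271.4   86.2   55.4   82. ]
```

View pics/w15.png

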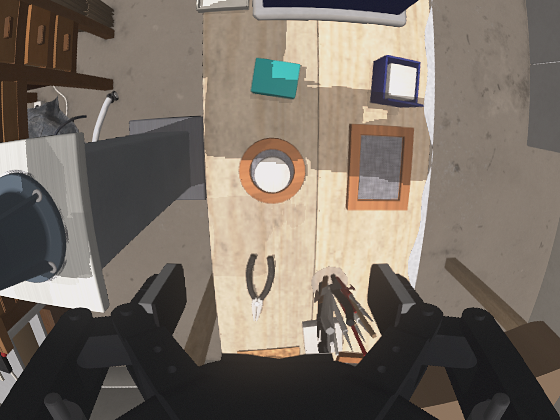

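Call:
{"name": "play_rows", "arguments": {"steps": [[[0, 0, 0, 0, 0, 5.3], [0, 0, 0, 0, 0, 5.2], [-0.05, 0, 0, 0, 0, 0], [-0.05, 0, 0, 0, 0, 0], [-0.05, 0, 0, 0, 0, 0], [-0.048, 0, 0, 0, 0, 0]]]}}

```text
t: 30.05
tcp_pos: [0.4195, -0.1012, 0.3206]
tool_rot: [0.766, 0.643, -0.0, -0.001]
force: [0.4, -0.8, 0.2]
finger_gap: 0.997
```

Call:
{"name": "play_rows", "arguments": {"steps": [[[-0.041, 0.017, 0, 0, 0, 0], [-0.041, 0.017, 0.02, 0, 0, 0], [-0.041, 0.017, 0.03, 0, 0, 0], [-0.041, 0.017, 0.04, 0, 0, 0], [0, 0, 0.05, 0, 0, 0], [0, 0, 0.04, 0, 0, 0], [0, 0, 0, 0, 0, 0], [0, 0, 0, 0, 0, 0]]]}}

```text
t: 31.05
tcp_pos: [0.4593, -0.2734, 0.1422]
tool_rot: [0.766, 0.643, 0.0, 0.0]
force: [0.6, -0.2, -0.4]
finger_gap: 1.0
```

```bash
python3 - <<'E'
from h import *
p=manip.snapshot("wrist");go(.459,-.273,.037,80)
cv2.imwrite("pics/w16.png",p["img"][:,:,::-1])
for n,z in(("charcoal_center",.033),("cork_mat",.003)):
 for r in manip.regions_of(n,p)[:1]:
  c=max(cv2.findContours(r["pixels"].astype(np.uint8),0,1)[0],key=len)[:,0]
  t=tool(wf(p,c,z));print(n,r["rect"],cv2.minAreaRect(t[:,:2].astype(np.float32)))
E
```

```text
t31.10 tcp [ 0.4598 -0.2737  0.143 ] turn [0.12 0.08 0.05] shift_mm [  0.6  -0.9 106. ] gap 0.999 F [0.8 0.5 0.3]
charcoal_center [235.5, 156.3, 312.7, 267.1] ((4.216907501220703, -1.350442886352539), (82.55044555664062, 52.24049377441406), 0.10564027726650238)
cork_mat [186.2, 122.7, 353.8, 284.0] ((-0.12158966064453125, -3.6033782958984375), (110.18069458007812, 120.77918243408203), 73.47711944580078)
```

View pics/w16.png

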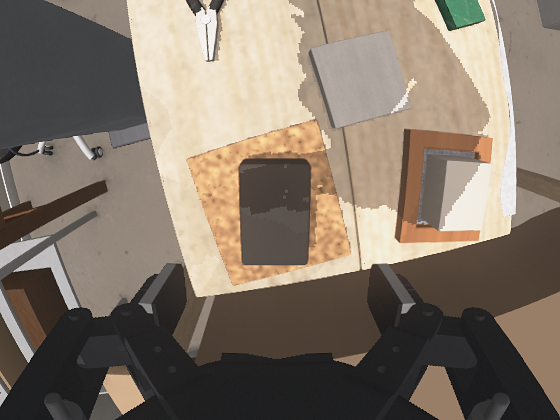

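Call:
{"name": "play_rows", "arguments": {"steps": [[[0.003, -0.001, 0.03, 0, 0, 0], [0, 0, 0.03, 0, 0, 0], [0, 0, 0.025, 0, 0, 0], [0, 0, 0.013, 0, 0, 0], [0, 0, 0.006, 0, 0, 0], [0, 0, 0, 0, 0, 0], [0, 0, 0, 0, 0, 0]]]}}

```text
t: 32.08
tcp_pos: [0.459, -0.2704, 0.0387]
tool_rot: [0.766, 0.643, 0.0, 0.001]
force: [-0.0, -0.1, 0.1]
finger_gap: 0.999
```

Call:
{"name": "play_rows", "arguments": {"steps": [[[0, 0, 0, 0, 0, 0], [0, 0, 0, 0, 0, 0], [0, 0, 0, 0, 0, 0], [0, 0, 0, 0, 0, 0], [0, 0, 0, 0, 0, 0], [0, 0, 0, 0, 0, 0], [0, 0, 0, 0, 0, 0], [0, 0, 0, 0, 0, 0]]], "fingers": 0, "squeeze": 45}}

```text
t: 33.08
tcp_pos: [0.4588, -0.2702, 0.0385]
tool_rot: [0.766, 0.643, 0.0, 0.0]
force: [0.4, 1.0, 5.5]
finger_gap: 0.597
```

Call:
{"name": "play_rows", "arguments": {"steps": [[[0, 0, -0.01, 0, 0, 0], [0, 0, -0.02, 0, 0, 0], [0, 0, -0.03, 0, 0, 0], [0, 0, -0.05, 0, 0, 0], [0, 0, -0.05, 0, 0, 0], [0, 0, -0.05, 0, 0, 0], [0, 0, -0.05, 0, 0, 0], [0, 0, -0.04, 0, 0, 0], [0, 0, 0, 0, 0, 0]]]}}

```text
t: 34.2
tcp_pos: [0.4597, -0.271, 0.3417]
tool_rot: [0.766, 0.643, 0.001, 0.004]
force: [0.1, 0.4, -1.1]
finger_gap: 0.594
```

```bash
python3 - <<'E'
from h import *
p=manip.snapshot("wrist");go(.42,-.1,.33,90.6);go(.6055,.102,.12,90.6)
cv2.imwrite("pics/w17.png",p["img"][:,:,::-1])
z=manip.sense()["tcp_pos"][2]
for r in manip.regions_of("charcoal_center",p)[:1]:
  c=max(cv2.findContours(r["pixels"].astype(np.uint8),0,1)[0],key=len)[:,0]
  t=tool(wf(p,c,z-.004));print(r["rect"],t.min(0),t.max(0))
E
```

```text
t34.25 tcp [ 0.4586 -0.2701  0.3393] turn [  0.14   0.11 -10.56] shift_mm [170.5 -36.8   9.3] gap 0.601 F [-0.9  0.5 -1.2]
t34.25 tcp [ 0.4586 -0.2701  0.3393] turn [  0.14   0.11 -10.56] shift_mm [370.5 150.8 219.3] gap 0.601 F [-0.9  0.5 -1.2]
[213.2, 190.7, 339.2, 359.3] [-40.9177156  -22.08544932   2.31218715] [42.59372678 28.86585903  2.3707568 ]
```

View pics/w17.png

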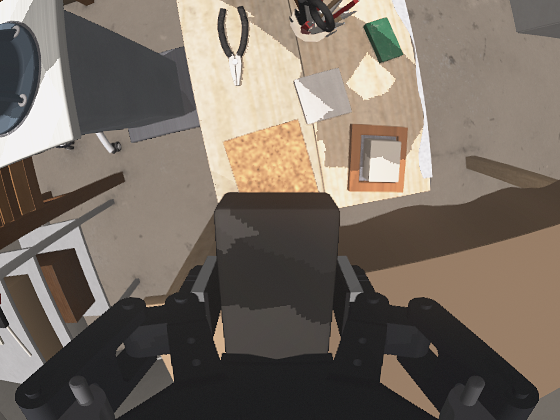

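Call:
{"name": "play_rows", "arguments": {"steps": [[[0, 0, 0, 0, 0, -5.3], [0, 0, 0, 0, 0, -5.3], [0.042, -0.01, 0, 0, 0, 0], [0.043, -0.01, 0, 0, 0, 0], [0.043, -0.01, 0, 0, 0, 0], [0.043, -0.007, 0, 0, 0, 0]]]}}

```text
t: 35.05
tcp_pos: [0.4178, -0.0976, 0.3358]
tool_rot: [0.703, 0.711, -0.001, -0.003]
force: [0.8, 0.4, -0.9]
finger_gap: 0.596
```

Call:
{"name": "play_rows", "arguments": {"steps": [[[0.045, 0.01, 0, 0, 0, 0], [0.045, 0.01, 0, 0, 0, 0], [0.045, 0.04, 0, 0, 0, 0], [0.04, 0.045, 0, 0, 0, 0], [0.024, 0.045, 0.03, 0, 0, 0], [0, 0.037, 0.05, 0, 0, 0], [0, 0, 0.05, 0, 0, 0], [0, 0, 0.05, 0, 0, 0], [0, 0, 0.03, 0, 0, 0], [0, 0, 0, 0, 0, 0]]]}}

```text
t: 36.3
tcp_pos: [0.6006, 0.1016, 0.1232]
tool_rot: [0.703, 0.711, -0.004, -0.004]
force: [1.1, 0.3, -0.4]
finger_gap: 0.599
```

```bash
python3 - <<'E'
from h import *
p=manip.snapshot("wrist");go(.6055,.102,.042,90.6)
cv2.imwrite("pics/w18.png",p["img"][:,:,::-1])
E
```

```text
t36.35 tcp [0.6025 0.1016 0.1255] turn [-0.33 -0.01  0.03] shift_mm [ 0.4  3.  83.5] gap 0.597 F [ 0.6 -0.3 -0.3]
```

View pics/w18.png

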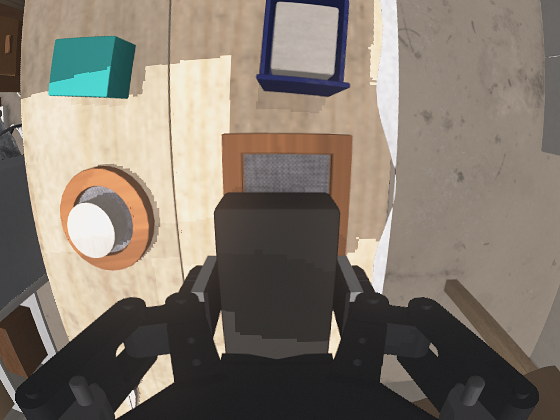

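Call:
{"name": "play_rows", "arguments": {"steps": [[[0, 0.002, 0.02, 0, 0, 0], [0, 0, 0.02, 0, 0, 0], [0, 0, 0.01, 0, 0, 0], [0, 0, 0, 0, 0, 0], [0, 0, 0, 0, 0, 0]]]}}

```text
t: 36.98
tcp_pos: [0.607, 0.1016, 0.0786]
tool_rot: [0.703, 0.711, 0.001, 0.001]
force: [0.1, 0.3, -0.9]
finger_gap: 0.597
```

```bash
python3 - <<'E'
from h import *
p=manip.snapshot("wrist");go(.6055,.102,.042,90.6)
cv2.imwrite("pics/w19.png",p["img"][:,:,::-1])
for r in manip.regions_of("long_holder",p)[:1]:
  c=max(cv2.findContours(r["pixels"].astype(np.uint8),0,1)[0],key=len)[:,0]
  t=tool(wf(p,c,.014));print(r["rect"],t.min(0),t.max(0))
E
```

```text
t37.02 tcp [0.6071 0.1016 0.0787] turn [0.11 0.   0.04] shift_mm [ 0.4 -1.6 36.7] gap 0.598 F [-0.   0.5 -0.5]
[193.2, 132.8, 355.1, 317.5] [-13.25810689 -45.86679305  64.64818641] [62.50264127 46.49274304 64.82069831]
```

View pics/w19.png

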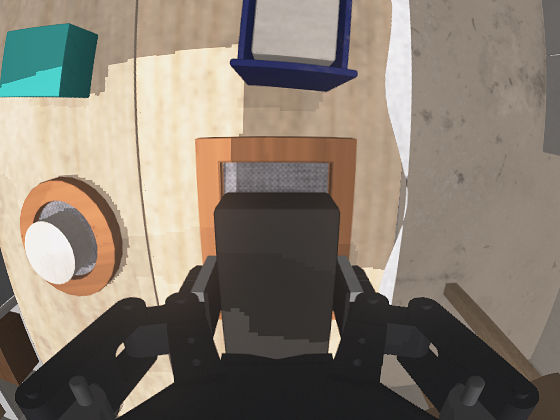

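Call:
{"name": "play_rows", "arguments": {"steps": [[[0.001, -0.001, 0.01, 0, 0, 0], [0, 0, 0.012, 0, 0, 0], [0, 0, 0.008, 0, 0, 0], [0, 0, 0.004, 0, 0, 0], [0, 0, 0.002, 0, 0, 0], [0, 0, 0, 0, 0, 0], [0, 0, 0, 0, 0, 0]]]}}

```text
t: 37.95
tcp_pos: [0.6049, 0.1026, 0.0425]
tool_rot: [0.703, 0.711, -0.0, -0.0]
force: [-2.1, 0.4, 5.7]
finger_gap: 0.594
```

```bash
python3 - <<'E'
from h import *
p=manip.snapshot("wrist");go(.6055,.102,.042,90.6)
cv2.imwrite("pics/w20.png",p["img"][:,:,::-1])
E
```

```text
t38.00 tcp [0.6049 0.1026 0.0425] turn [-0.05  0.    0.05] shift_mm [-0.6  0.6  0.5] gap 0.594 F [-2.7 -0.5  4.6]
```

View pics/w20.png

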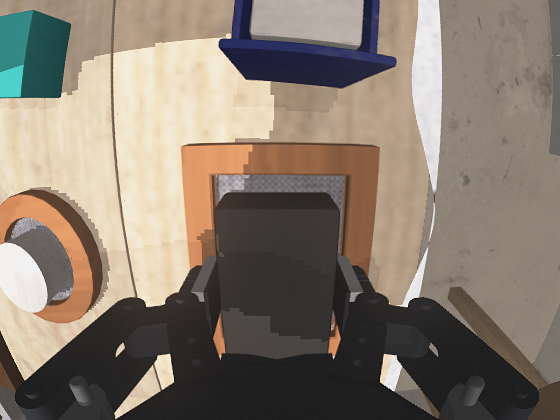

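Touching the recess floor at the expected height (5 N), block inside the recess. Release and retreat.

Call:
{"name": "play_rows", "arguments": {"steps": [[[0, 0, 0, 0, 0, 0], [0, 0, 0, 0, 0, 0], [0, 0, 0, 0, 0, 0], [0, 0, 0, 0, 0, 0], [0, 0, 0, 0, 0, 0]]], "fingers": 1}}

```text
t: 38.62
tcp_pos: [0.6054, 0.1026, 0.0417]
tool_rot: [0.703, 0.711, -0.0, -0.0]
force: [0.0, -0.4, -0.3]
finger_gap: 0.999
```

Call:
{"name": "play_rows", "arguments": {"steps": [[[0, 0, -0.02, 0, 0, 0], [0, 0, -0.04, 0, 0, 0], [0, 0, -0.05, 0, 0, 0], [0, 0, -0.05, 0, 0, 0], [0, 0, -0.06, 0, 0, 0], [0, 0, -0.06, 0, 0, 0], [0, -0.04, 0, 0, 0, 0], [0, -0.05, 0, 0, 0, 0], [0, -0.05, 0, 0, 0, 0], [0, 0, 0, 0, 0, 0]]]}}

```text
t: 39.88
tcp_pos: [0.4606, 0.1015, 0.3227]
tool_rot: [0.703, 0.711, -0.001, -0.001]
force: [1.4, 0.7, 0.9]
finger_gap: 0.995
```

Call:
{"name": "play_rows", "arguments": {"steps": [[[-0.05, -0.02, 0, 0, 0, 0], [-0.05, 0, 0, 0, 0, 0], [-0.05, 0, 0, 0, 0, 0], [-0.05, 0, 0, 0, 0, 0], [0, 0, 0, 0, 0, 0], [0, 0, 0, 0, 0, 0]]]}}

```text
t: 40.62
tcp_pos: [0.448, -0.0992, 0.3224]
tool_rot: [0.703, 0.711, 0.0, 0.0]
force: [-0.2, 0.0, 0.1]
finger_gap: 1.003
```

```bash
python3 - <<'E'
from h import *
print(manip.sense()["t"],manip.sense()["force"])
S={}
for cam in("top","side"):
  p=manip.snapshot(cam);S[cam]=p;cv2.imwrite(f"pics/{cam}_end.png",p["img"][:,:,::-1])
  for n,zc,zt in(("charcoal_center",.022,.037),("long_holder",0,.014),("card_box_center",.025,.043),("short_holder",0,.014),("round_tin_center",.02,.033),("round_holder",0,.014),("steel_block",0,.018),("pliers",0,.005),("wax",0,.016)):
    for r in manip.regions_of(n,p)[:2]:
      if r["score"]>.4: print(cam,n,round(r["score"],2),rect(r["pixels"],p,zt))
    for r in manip.pinpoint(n,p)[:2]:
      if r["score"]>.4: print("   pt",np.round(w(p,r["point"],zc),3))
p=S["side"];cv2.imwrite("pics/send.png",cv2.resize(p["img"][140:300,130:410,::-1],None,fx=2.8,fy=2.8,interpolation=cv2.INTER_CUBIC))
p=S["top"];cv2.imwrite("pics/tend.png",cv2.resize(p["img"][130:300,110:430,::-1],None,fx=2.5,fy=2.5,interpolation=cv2.INTER_CUBIC))
E
```

```text
40.625 [-0.19747827  0.01844018  0.08397544]
top charcoal_center 0.59 [603.3  98.8  83.   53.1 -89.4]
   pt [[0.605 0.101]]
top long_holder 0.93 [604.6 101.1 119.9  94.2 -89. ]
   pt [[0.604 0.098]]
top card_box_center 0.77 [ 604.2 -277.7   59.8   49.4   81.7]
top card_box_center 0.67 [456.8 211.8  55.7  50.8  -8.2]
   pt [[ 0.604 -0.283]]
   pt [[0.461 0.211]]
top short_holder 0.72 [ 607.4 -279.8   99.4   88.7   79.9]
   pt [[ 0.609 -0.283]]
top round_tin_center 0.94 [455.6  93.6  46.2  44.  -62.8]
   pt [[0.458 0.093]]
   pt [[ 0.429 -0.081]]
top round_holder 0.91 [455.   94.   87.7  86.8 -25.7]
   pt [[0.448 0.097]]
top steel_block 0.49 [ 569.2 -196.5   37.4   17.6   63.7]
   pt [[ 0.545 -0.174]]
   pt [[ 0.616 -0.288]]
top pliers 0.43 [420.4 -65.6  53.4   9.7  87.7]
   pt [[ 0.431 -0.089]]
top wax 0.78 [ 640.  -110.6   59.4   41.1  -77.9]
   pt [[ 0.642 -0.117]]
side charcoal_center 0.87 [610.2 102.8  80.1  65.7 -89.3]
side charcoal_center 0.49 [ 476.  -255.6  117.3  109.9  -84.2]
   pt [[0.602 0.1  ]]
   pt [[ 0.445 -0.083]]
side long_holder 0.96 [607.  103.2 121.   98.1 -89.5]
   pt [[0.604 0.106]]
side card_box_center 0.71 [ 614.5 -269.5   73.6   58.3   78. ]
side card_box_center 0.69 [471.7 219.2  80.3  47.6  -7.7]
   pt [[ 0.615 -0.274]]
   pt [[0.454 0.221]]
side short_holder 0.64 [597.3 100.2  82.5  68.4 -88.3]
side short_holder 0.61 [ 608.3 -276.3  104.    90.2   79.6]
   pt [[ 0.602 -0.28 ]]
side round_tin_center 0.58 [460.1  97.6  57.8  43.9  18.3]
   pt [[0.451 0.094]]
side round_holder 0.58 [455.5  98.5  94.4  86.8  18.8]
   pt [[0.445 0.094]]
side steel_block 0.86 [ 543.2 -178.3   77.5   70.6    9.2]
side steel_block 0.72 [449.4  95.9  58.5  44.5  18.3]
   pt [[ 0.53  -0.189]]
   pt [[ 0.434 -0.091]]
side pliers 0.67 [418.9 -47.6  41.8  15.2  76.2]
   pt [[ 0.431 -0.088]]
side wax 0.9 [ 643.6 -105.9   64.7   42.8  -78.2]
   pt [[ 0.636 -0.104]]
```

View pics/send.png

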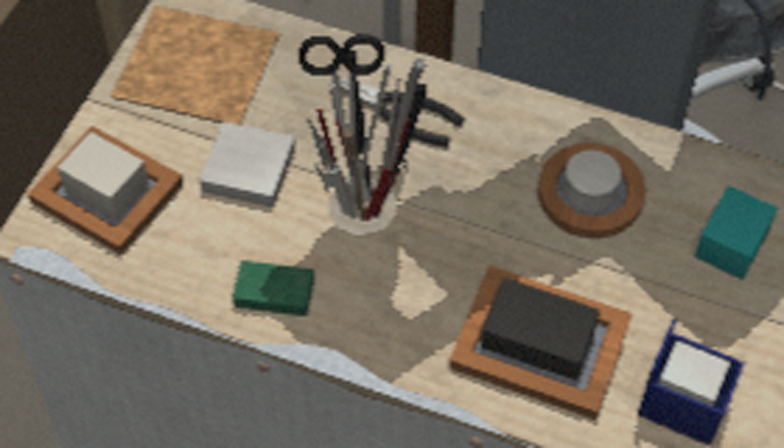

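View pics/tend.png

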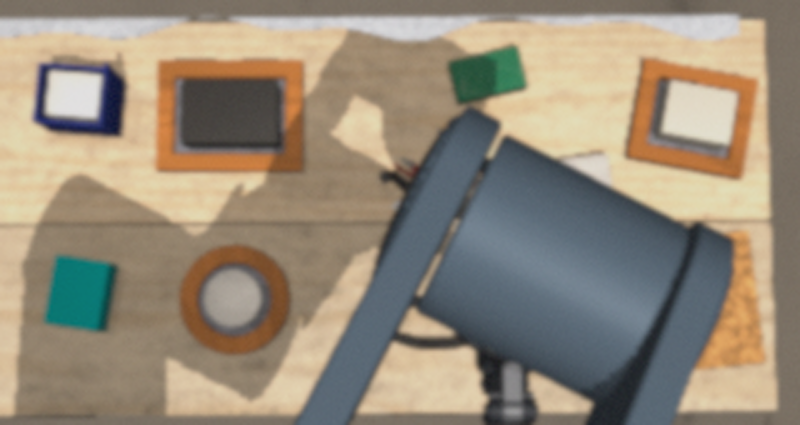

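All three sit flat inside the right recesses, within about 4 mm of centre. The steel block, pliers and wax look untouched, and nothing is in contact with the robot. Handing in.

```bash
python3 -c "
from station import manip
print(manip.sign_off())"
```

```text
the job is handed in; nothing more can be done
None
```

All three pieces are in their matching holders, and I handed the job in at about 41 s of the 118 s allowed. Sign-off reports no verdict.

I set the charcoal block on the cork mat first. Then the card box went into the short holder, the tin into the round holder, and the charcoal block from the mat into the long holder. I left the turquoise look-alike alone.

**Placement checks (top camera):**

| Piece | Offset from holder centre | Long side vs recess |
|---|---|---|
| Charcoal block | about 3 mm | within 1° |
| Card box | about 4 mm | within 2° |
| Round tin | about 1 mm | – |

- **Seating:** The side view shows all three inside their recesses and looking flat. Each was lowered to the height expected for the recess floor before release. I could not measure tilt directly.
- **Bystanders:** The wax, steel block and pliers show no visible movement. In the last pictures the arm partly hid the steel block and pliers from the top camera, and the tool cup partly hid the pliers in the side view, so those outlines were incomplete. Their measured points still agree with the start within about 15 mm, which is detector scatter.
- **Disagreements:** The side camera put some pieces up to about 10 mm from the top-camera positions. That includes the card box, where the side view put it at x = 0.615, 11 mm from the top view. I trusted the top and wrist pictures, where the box and its recess are both clearly visible.
- **Contact force:** Setting the block on the mat pressed at about 23 N, below the 40 N limit. Elsewhere the readings at the end of each move stayed around 6 N or less.

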